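# Check a power module's two contacts on the tester, then hold it over the code reader

## Task

Pick the aluminium power module off its rest (the rib on top is there to grip). On the tester, push the sprung bar well in (past half its travel) with the middle of the brass contact on the module's short end, then turn the module a quarter turn and push the bar in again, square and centred, with the brass contact on its long side. Then hold the module in the air, level, still and right way up, centred about 10 cm above the code reader's window, touching nothing else, and finish while holding it there; leave the other things on the bench alone.

Things in the scene. Friction and masses are not known exactly. Their poses are not given: they have to be found in the camera images.
- module: loose aluminium power module, 0.2 to 0.4 kg, centre of mass on its middle. Base 90 (x) x 70 (y) x 24 mm high; on its middle stands a grip rib 70 long (x) x 22 thick (y), from 24 to 58 mm above the underside. A brass contact stands 6 mm out of the +x short end (30 mm wide) and another 6 mm out of the +y long side (50 mm wide), both 6 to 20 mm above the underside; the other two faces are bare. Origin: centre of the underside, z up. A paper label is on the underside
- end_contact (a point): centre of the outer face of the brass contact on the module's short +x end: 51 mm along x from the module's origin, 13 mm above the underside. Axes as the module's
- side_contact (a point): centre of the outer face of the brass contact on the module's long +y side: 41 mm along y from the module's origin, 13 mm above the underside. Axes as the module's
- rest: fixed low black rest with two rubber strips on which the module lies at the start, 110 x 90 mm, 18 mm high. Origin: centre of the underside
- tester: fixed white tester with a flat sprung steel bar on its front. Origin: on the bench under the middle of the bar's front face when the bar is out. Its own +x is level and points the way the bar is pushed in. White housing 110 mm wide, 50 mm high, from 30 to 100 mm behind the origin along +x; its dark foot plate, 6 mm high, reaches 40 mm behind the origin and on back
- bar_face (a point): centre of the front face of the tester's sprung bar; moves with it. The bar is 70 mm wide (tester y), 10 mm thick and 28 mm high, from 14 to 42 mm above the bench; this point is 28 mm above the bench. Axes as the tester's
- bar (a joint): travel of the sprung bar: 0 out, 0.012 m fully in, along the tester's +x. Springs back by itself; takes 0.8 N to start and 3.2 N fully in
- reader: fixed black code reader, 110 x 110 mm, 45 mm high, flat top with a 74 mm square glass window in its middle. Origin: centre of the underside; the window is 45 mm above it
- flux_bottle: bystander: white plastic bottle with red cap, 38 mm across, 80 mm high, standing; origin: centre of its underside
- phone: bystander: opened black phone, 72 (x) x 148 (y) x 8 mm, lying flat; origin: centre of its underside
- screwdriver: bystander: screwdriver 160 mm long lying on the bench; origin near its middle, its x axis along it
- brush: bystander: brush 150 mm long lying on the bench; origin near its middle, its x axis along it
- spool: bystander: grey ring-shaped spool 56 mm across, 30 mm high; origin: centre of its underside
- jar: bystander: jar with black lid, 52 mm across, 55 mm high; origin: centre of its underside
Not all that is in view belongs to the job. What is shaped like the module but blue, green or purple is not meant.

How it is judged:
By the outcome, as a careful person would: the job done as asked, in the order asked, and still so for the second after the job is handed in, while the arm keeps its last pose, push and grip.
It also fails if it takes over 64 s, if anything falls off the work surface, if the arm or the gripper's body presses on something with over 40 N, if the wrist force passes 120 N, or if a joint passes its speed limit or range.

## Robot

A 6-joint arm with a two-finger parallel gripper is mounted at the origin on the work surface. World frame = base frame: x ahead of the robot, y to its left, z up, the work surface at z = 0. Lengths are in m, angles in rad, forces in N, time in s.
With the tool pointing down it reaches from about 0.3 to 0.775 m from the base axis. Payload 14.6 kg.
Tool frame: the origin (TCP) lies at the very end of the fingers, on their centre line; the grasp point (between the pads) lies 19 mm behind it; z points along the fingers, y is the direction in which the jaws open and shut (so a half turn about z gives the same grasp; the last joint's range is limited). The gripper opens to 94 mm and grips with 3 to 60 N. Pads are 16 mm wide; open, the fingers measure 119 mm over their backs; the gripper's body (75 mm by 177 mm) begins 78 mm behind the grasp point.
Start: joints at [1.144, 0.3, 1.521, -0, 1.321, -0.067], TCP at [0.194, 0.515, 0.174] pointing down, gripper open.
Joint ranges: [-3.03, 3.03], [-0.79, 2.21], [0.23, 2.52], [-1.04, 4.18], [0, 3.07], [-2.55, 2.55]. Speed limits (rad/s): [2.22, 2.22, 2.57, 3.14, 3.14, 3.14].

## Interface

Orientations are given as [roll, pitch, yaw] about the fixed x, y, z axes, in that order (R = Rz(yaw) Ry(pitch) Rx(roll)).
In Python, from station import ctrl, vision, ticket gives the robot as it stands.
- The arm moves only by the tool step_arm, never from a script. Its argument "steps" is a list of rows, each an object of numbers: "x", "y", "z": the shift along the tool's x, y, z in m; "ax", "ay", "az": the turn, a rotation vector about the tool's x, y, z in degrees; "claw": the finger opening in m, from 0 to 0.094. A call has 1 to 5 rows; each row shifts and turns the pose as measured when the row begins, along the tool's axes as they then stand; what a row does not reach is not made up. A row lasts 1/12 s, in which the tool goes at most 41.7 mm and 7.16 degrees, less where a joint would pass 70% of its speed; a pose out of reach is approached as far as the arm can. A call with a gripper value outside its range is refused whole. The fingers move at their own pace and stop on an object; "grip_force" is the grip in N (left out, the last holds). Time passes only in rows, so rows that do not move let the fingers close. It gives the time, the measured TCP pose, the force and the opening at its end, in the units of the state.
- ctrl.get_obs(): the state, without advancing time (a new reading comes with each control period).
- vision.camera(name): name is "scene" or "top" or "wrist"; returns (picture, depth): 400x640x3 uint8, red, green, blue; 400x640 float32, m along the optical axis (not along the pixel's ray), 0 where there is no reading.
- vision.camera_params(name): a dict with "fov_y" (degrees; the focal length in pixels is half the picture's height over the tangent of half this angle, whatever the lens; pixels are square), "cx", "cy" (the principal point, pixels), "origin" and "attitude" of the camera in the world; the wrist camera has in their place "mount" (4x4, takes a point from camera to tool coordinates, whose origin is the TCP and whose axes are the flange's). Camera axes: x right, y up, looking along -z (the intrinsics and any distortion apply to the point x, -y, -z); pixel columns grow to the right and rows downward; lengths in m; the calibration is good to about 2 mm. The wrist camera is an equidistant fisheye: a pixel r from the principal point sees the ray r / f radians off the axis. A picture is of the moment at which its call begins: read the wrist's pose just before it. camera_params takes no time and is no camera call.
- ticket.hand_in(): hands the job in, once; it reports no verdict.
The state is a dict: "time_s": time; "qpos": joint angles; "joint_vel": joint speeds; "tau": joint torques, N m; "ee_pos": TCP position; "eef_rot": TCP orientation; "force": force on the tool from outside, world axes, zero at the start; "moment": the same for the moment, N m; "grip_width": finger opening in m.
Only numpy, scipy, OpenCV 4.12 (cv2) and the standard library are available. Lean on these libraries where they do the work, as an engineer would, in place of code of your own. Each camera call takes 0.05 s, during which the arm holds its last target.

## Working session

There is one attempt and no reset: what is moved stays moved. The work goes in short steps, Python scripts to look and compute and a tool call to move; the robot and the scene stay as the last step left them, time stands still between calls to the robot, and variables do not carry over. Pictures are saved under pics/ and viewed, and the job is handed in when it is done.

Besides the shell and the picture viewer there is one more tool, called after "Request:" by a JSON object that holds its "op" and its "data". step_arm: Moves the arm, as the interface text tells. Its arguments: {"type":"object","properties":{"steps":{"type":"array"},"grip_force":{"type":"number"}},"required":["steps"]}

```bash
ls; mkdir -p pics; cat > h.py <<'E'
import numpy as np, cv2
from station import ctrl, vision, ticket
from scipy.spatial.transform import Rotation as R
def snap(n,f):
    im,d=vision.camera(n); cv2.imwrite(f'pics/{f}.png',im[:,:,::-1]); np.savez(f'pics/{f}.npz',im=im,d=d); return im,d
E
python3 - <<'E'
from h import *
o=ctrl.get_obs(); print(o)
for n in ['scene','top','wrist']: print(n,vision.camera_params(n))
snap('top','top0'); snap('scene','scene0'); 
print(ctrl.get_obs()['time_s'])
E
```

```text
pics
{'time_s': 0.0, 'qpos': array([ 1.14441195e+00,  3.00451035e-01,  1.52159126e+00, -6.13113923e-05,
        1.32073952e+00, -6.66163879e-02]), 'joint_vel': array([ 1.91344364e-04,  9.91796389e-04, -1.34129850e-04, -2.21716535e-04,
        9.97699585e-05, -1.89504586e-04]), 'tau': array([-2.27492710e-03, -5.31806874e+01, -3.52742136e+01,  7.07335328e-02,
        2.43918621e-02, -1.22786423e-04]), 'ee_pos': array([0.19352811, 0.51448853, 0.17299307]), 'eef_rot': array([-3.14040218e+00, -1.99042001e-05,  2.78183986e+00]), 'force': array([-0.02712997,  1.17703   ,  1.29123892]), 'moment': array([-0.00188691,  0.00888161,  0.00912345]), 'grip_width': 0.09395694214604088}
scene {'fov_y': 44.078361006125675, 'cx': 315.15849790107967, 'cy': 204.1289383320679, 'origin': array([1.44533042, 0.19122667, 0.74884252]), 'attitude': array([ 0.93685641, -0.01042983,  1.79637793])}
top {'fov_y': 43.421370075535755, 'cx': 323.49845390862527, 'cy': 199.8965778022728, 'origin': array([ 0.27658194, -0.0080811 ,  1.2762652 ]), 'attitude': array([ 0.21631147,  0.00514035, -1.59502237])}
wrist {'fov_y': 65.70646984690485, 'cx': 322.9917602710235, 'cy': 198.56744510613302, 'mount': array([[ 1.34463088e-04,  9.61735862e-01,  2.73978307e-01,
         8.03072100e-02],
       [ 9.99999988e-01, -1.09468196e-04, -1.06517907e-04,
        -5.64981659e-05],
       [-7.24501803e-05,  2.73978318e-01, -9.61735866e-01,
        -2.10888035e-01],
       [ 0.00000000e+00,  0.00000000e+00,  0.00000000e+00,
         1.00000000e+00]])}
0.1
```

View pics/top0.png

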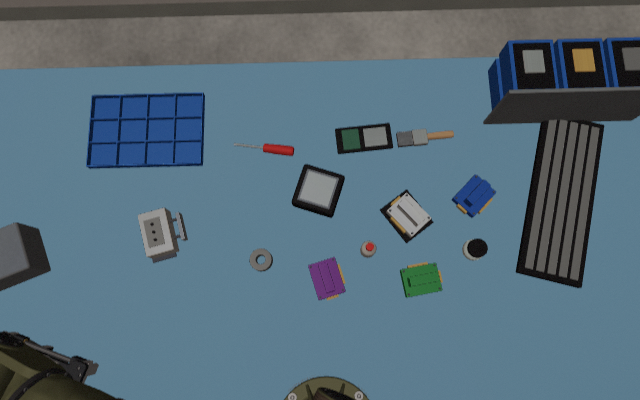

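View pics/scene0.png

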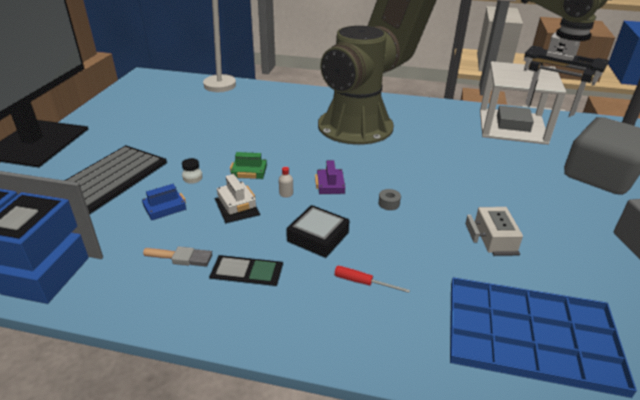

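```bash
cat >> h.py <<'E'
PAR={}
def cam(n):
    p=vision.camera_params(n); f=200/np.tan(np.radians(p['fov_y']/2))
    return f,p['cx'],p['cy'],R.from_euler('xyz',p['attitude']).as_matrix(),np.array(p['origin'])
def ray(n,u,v):
    f,cx,cy,Rm,o=cam(n); u=np.asarray(u,float);v=np.asarray(v,float)
    d=np.stack([(u-cx)/f,-(v-cy)/f,-np.ones_like(u)],-1)
    return o,d@Rm.T
def onplane(n,u,v,z):
    o,d=ray(n,u,v); return o+d*((z-o[2])/d[...,2])[...,None]
def cloud(n,d):
    v,u=np.mgrid[:400,:640]; o,r=ray(n,u,v); return o+r*d[...,None]
def proj(n,P):
    f,cx,cy,Rm,o=cam(n); q=(np.asarray(P)-o)@Rm
    return np.stack([cx+f*q[...,0]/-q[...,2], cy-f*q[...,1]/-q[...,2]],-1)
E
python3 - <<'E'
from h import *
for n,f in [('top','top0'),('scene','scene0')]:
    z=np.load(f'pics/{f}.npz'); C=cloud(n,z['d']); 
    for uv in ([(408,215),(432,240),(160,233),(182,227),(319,190),(260,330)] if n=='top' else [(235,185),(319,229),(500,228),(475,229),(400,300)]):
        print(n,uv,C[uv[1],uv[0]].round(4))
im=cv2.imread('pics/top0.png')
a=cv2.resize(im[180:260,370:450],(480,480),interpolation=2); b=cv2.resize(im[195:275,125:205],(480,480)[::1],interpolation=2)
cv2.imwrite('pics/crop0.png',cv2.resize(np.hstack([a,b]),(800,400)))
s=cv2.imread('pics/scene0.png')
a=cv2.resize(s[165:225,200:280],(400,300),interpolation=2); b=cv2.resize(s[195:265,455:535],(400,350),interpolation=2)[:300]
cv2.imwrite('pics/crop1.png',np.hstack([a,b]))
E
```

```text
top (408, 215) [ 0.4994 -0.2141  0.0666]
top (432, 240) [ 4.452e-01 -2.827e-01  3.000e-04]
top (160, 233) [0.4724 0.3964 0.0522]
top (182, 227) [0.4867 0.3439 0.048 ]
top (319, 190) [0.5731 0.0024 0.0446]
top (260, 330) [ 0.233   0.1565 -0.0042]
scene (235, 185) [ 0.5244 -0.2114  0.078 ]
scene (319, 229) [0.6042 0.0145 0.048 ]
scene (500, 228) [0.5117 0.4098 0.0537]
scene (475, 229) [0.5144 0.3574 0.0429]
scene (400, 300) [7.307e-01 2.117e-01 7.000e-04]
```

View pics/crop0.png

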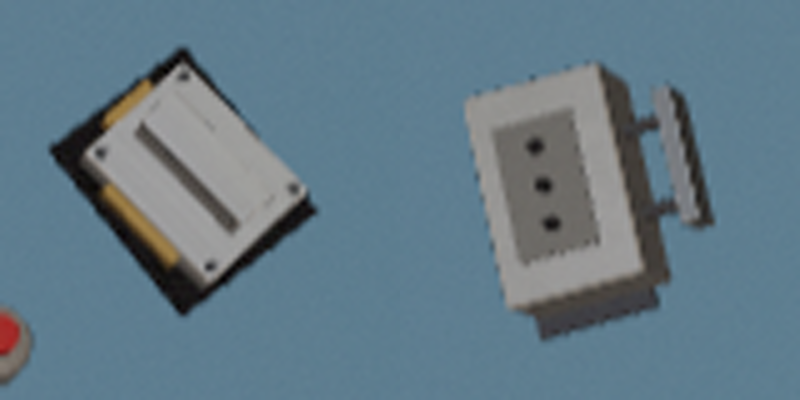

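View pics/crop1.png

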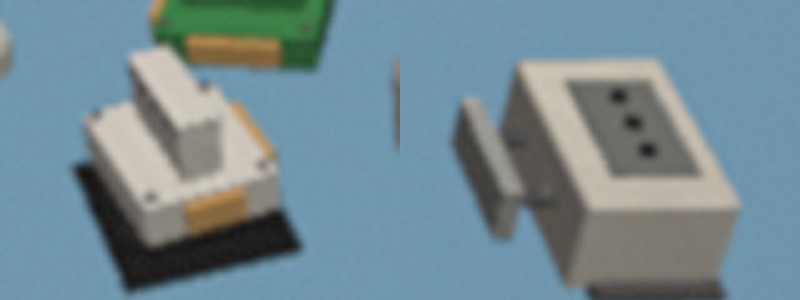

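```bash
cat >> h.py <<'E'
def plan(tgt,yaw=None,vmax=0.036,wmax=6.5,n=None,show=15):
    o=ctrl.get_obs(); p=np.array(o['ee_pos']); Rc=R.from_euler('xyz',o['eef_rot'])
    y0=o['eef_rot'][2]; yaw=y0 if yaw is None else np.radians(yaw)
    Rt=R.from_euler('xyz',[np.pi,0,yaw]); rv=(Rc.inv()*Rt).as_rotvec()
    d=np.array(tgt)-p; 
    n=n or int(max(1,np.ceil(np.linalg.norm(d)/vmax),np.ceil(np.degrees(np.linalg.norm(rv))/wmax)))
    print('t',round(o['time_s'],2),'p',p.round(4),'rpy',np.degrees(o['eef_rot']).round(2),'F',o['force'].round(2),'M',o['moment'].round(2),'w',round(o['grip_width'],4),'left mm',(d*1e3).round(1),'rv',np.degrees(rv).round(2),'n',n)
    for i in range(min(n,show)):
        Ri=Rc*R.from_rotvec(rv*i/n); s=Ri.inv().apply(d/n); a=np.degrees(rv/n)
        print(f'{{"x":{s[0]:.4f},"y":{s[1]:.4f},"z":{s[2]:.4f},"ax":{a[0]:.2f},"ay":{a[1]:.2f},"az":{a[2]:.2f}}}',end=',' if (i+1)%5 else '\n')
    print()
E
python3 - <<'E'
from h import *
z=np.load('pics/top0.npz'); C=cloud('top',z['d']); im=z['im'].astype(int)
m=(C[...,2]>0.03)&(C[...,2]<.1); 
for (u0,u1,v0,v1) in [(380,440,190,245),(130,200,200,270),(290,345,160,220)]:
    s=np.zeros_like(m); s[v0:v1,u0:u1]=1; s&=m
    c=proj('top',C[s]); q=C[s]; print(q.mean(0).round(4), cv2.minAreaRect((q[:,:2]*1000).astype(np.float32)))
plan([0.50,-0.21,0.26],42,show=30)
E
```

```text
[ 0.5048 -0.2163  0.0507] ((507.7664489746094, -216.308349609375), (95.39459228515625, 76.98283386230469), 41.77473068237305)
[0.4779 0.4008 0.0483] ((481.8569030761719, 395.1141052246094), (111.78314208984375, 101.57284545898438), 15.090797424316406)
[0.5756 0.0054 0.0449] ((578.3792724609375, 5.438346862792969), (110.2794418334961, 112.2890396118164), 71.05371856689453)
t 0.1 p [0.1935 0.5145 0.1731] rpy [-179.94   -0.    159.39] F [-0.53  0.17 -0.06] M [-0.03 -0.02  0.01] w 0.0942 left mm [ 306.5 -724.5   86.9] rv [-4.0000e-02  6.0000e-02  1.1739e+02] n 22
{"x":-0.0246,"y":-0.0259,"z":-0.0039,"ax":-0.00,"ay":0.00,"az":5.34},{"x":-0.0269,"y":-0.0235,"z":-0.0039,"ax":-0.00,"ay":0.00,"az":5.34},{"x":-0.0290,"y":-0.0209,"z":-0.0039,"ax":-0.00,"ay":0.00,"az":5.34},{"x":-0.0308,"y":-0.0181,"z":-0.0039,"ax":-0.00,"ay":0.00,"az":5.34},{"x":-0.0324,"y":-0.0152,"z":-0.0039,"ax":-0.00,"ay":0.00,"az":5.34}
{"x":-0.0337,"y":-0.0121,"z":-0.0039,"ax":-0.00,"ay":0.00,"az":5.34},{"x":-0.0346,"y":-0.0089,"z":-0.0039,"ax":-0.00,"ay":0.00,"az":5.34},{"x":-0.0353,"y":-0.0057,"z":-0.0039,"ax":-0.00,"ay
[... 271 characters left out ...]
ay":0.00,"az":5.34},{"x":-0.0341,"y":0.0108,"z":-0.0039,"ax":-0.00,"ay":0.00,"az":5.34},{"x":-0.0329,"y":0.0139,"z":-0.0039,"ax":-0.00,"ay":0.00,"az":5.34},{"x":-0.0315,"y":0.0169,"z":-0.0039,"ax":-0.00,"ay":0.00,"az":5.34}
{"x":-0.0298,"y":0.0198,"z":-0.0040,"ax":-0.00,"ay":0.00,"az":5.34},{"x":-0.0278,"y":0.0225,"z":-0.0040,"ax":-0.00,"ay":0.00,"az":5.34},{"x":-0.0256,"y":0.0250,"z":-0.0040,"ax":-0.00,"ay":0.00,"az":5.34},{"x":-0.0232,"y":0.0272,"z":-0.0040,"ax":-0.00,"ay":0.00,"az":5.34},{"x":-0.0206,"y":0.0293,"z":-0.0040,"ax":-0.00,"ay":0.00,"az":5.34}
{"x":-0.0177,"y":0.0310,"z":-0.0040,"ax":-0.00,"ay":0.00,"az":5.34},{"x":-0.0148,"y":0.0326,"z":-0.0040,"ax":-0.00,"ay":0.00,"az":5.34},
```

```bash
python3 - <<'E'
from h import *
plan([0.47,0.30,0.26],106)
E
```

```text
t 0.1 p [0.1935 0.5145 0.1731] rpy [-179.94   -0.    159.39] F [-0.53  0.17 -0.06] M [-0.03 -0.02  0.01] w 0.0942 left mm [ 276.5 -214.5   86.9] rv [-5.000e-02  2.000e-02  5.339e+01] n 11
{"x":-0.0304,"y":-0.0094,"z":-0.0079,"ax":-0.00,"ay":0.00,"az":4.85},{"x":-0.0311,"y":-0.0068,"z":-0.0079,"ax":-0.00,"ay":0.00,"az":4.85},{"x":-0.0315,"y":-0.0042,"z":-0.0079,"ax":-0.00,"ay":0.00,"az":4.85},{"x":-0.0318,"y":-0.0015,"z":-0.0079,"ax":-0.00,"ay":0.00,"az":4.85},{"x":-0.0318,"y":0.0012,"z":-0.0079,"ax":-0.00,"ay":0.00,"az":4.85}
{"x":-0.0316,"y":0.0039,"z":-0.0079,"ax":-0.00,"ay":0.00,"az":4.85},{"x":-0.0311,"y":0.0066,"z":-0.0079,"ax":-0.00,"ay":0.00,"az":4.85},{"x":-0.0305,"y":0.0092,"z":-0.0079,"ax":-0.00,"ay":0.00,"az":4.85},{"x":-0.0296,"y":0.0117,"z":-0.0079,"ax":-0.00,"ay":0.00,"az":4.85},{"x":-0.0285,"y":0.0142,"z":-0.0079,"ax":-0.00,"ay":0.00,"az":4.85}
{"x":-0.0272,"y":0.0165,"z":-0.0079,"ax":-0.00,"ay":0.00,"az":4.85},
```

Request:
{"op": "step_arm", "data": {"steps": [{"x":-0.03,"y":-0.009,"z":-0.008,"az":4.85,"claw":0.06},{"x":-0.031,"y":-0.007,"z":-0.008,"az":4.85,"claw":0.06},{"x":-0.0315,"y":-0.004,"z":-0.008,"az":4.85,"claw":0.06},{"x":-0.032,"y":-0.0015,"z":-0.008,"az":4.85,"claw":0.06},{"x":-0.032,"y":0.001,"z":-0.008,"az":4.85,"claw":0.06}]}}

```text
validation failed for argument at $.st...
```

Request:
{"op": "step_arm", "data": {"steps": [{"x":-0.0316,"y":0.004,"z":-0.008,"az":4.85,"claw":0.06},{"x":-0.031,"y":0.0066,"z":-0.008,"az":4.85,"claw":0.06},{"x":-0.0305,"y":0.009,"z":-0.008,"az":4.85,"claw":0.06},{"x":-0.0296,"y":0.0117,"z":-0.008,"az":4.85,"claw":0.06},{"x":-0.0285,"y":0.014,"z":-0.008,"az":4.85,"claw":0.06}]}}

```text
validation failed for argument at $.st...
```

```bash
python3 - <<'E'
from h import *
plan([0.47,0.30,0.26],106)
E
```

```text
t 0.1 p [0.1935 0.5145 0.1731] rpy [-179.94   -0.    159.39] F [-0.53  0.17 -0.06] M [-0.03 -0.02  0.01] w 0.0942 left mm [ 276.5 -214.5   86.9] rv [-5.000e-02  2.000e-02  5.339e+01] n 11
{"x":-0.0304,"y":-0.0094,"z":-0.0079,"ax":-0.00,"ay":0.00,"az":4.85},{"x":-0.0311,"y":-0.0068,"z":-0.0079,"ax":-0.00,"ay":0.00,"az":4.85},{"x":-0.0315,"y":-0.0042,"z":-0.0079,"ax":-0.00,"ay":0.00,"az":4.85},{"x":-0.0318,"y":-0.0015,"z":-0.0079,"ax":-0.00,"ay":0.00,"az":4.85},{"x":-0.0318,"y":0.0012,"z":-0.0079,"ax":-0.00,"ay":0.00,"az":4.85}
{"x":-0.0316,"y":0.0039,"z":-0.0079,"ax":-0.00,"ay":0.00,"az":4.85},{"x":-0.0311,"y":0.0066,"z":-0.0079,"ax":-0.00,"ay":0.00,"az":4.85},{"x":-0.0305,"y":0.0092,"z":-0.0079,"ax":-0.00,"ay":0.00,"az":4.85},{"x":-0.0296,"y":0.0117,"z":-0.0079,"ax":-0.00,"ay":0.00,"az":4.85},{"x":-0.0285,"y":0.0142,"z":-0.0079,"ax":-0.00,"ay":0.00,"az":4.85}
{"x":-0.0272,"y":0.0165,"z":-0.0079,"ax":-0.00,"ay":0.00,"az":4.85},
```

Request:
{"op": "step_arm", "data": {"steps": [{"x":-0.03,"y":-0.009,"z":-0.008,"ax":0,"ay":0,"az":4.85,"claw":0.06}]}}

```text
time_s: 0.18
ee_pos: [0.2159, 0.4964, 0.1794]
eef_rot: [-3.138, -0.001, 2.702]
force: [0.4, -0.4, -0.8]
grip_width: 0.0902
```

Request:
{"op": "step_arm", "data": {"steps": [{"x":-0.033,"y":-0.007,"z":-0.009,"ax":0,"ay":0,"az":5,"claw":0.06},{"x":-0.033,"y":-0.004,"z":-0.009,"ax":0,"ay":0,"az":5,"claw":0.06},{"x":-0.033,"y":-0.002,"z":-0.009,"ax":0,"ay":0,"az":5,"claw":0.06},{"x":-0.033,"y":0.001,"z":-0.009,"ax":0,"ay":0,"az":5,"claw":0.06},{"x":-0.033,"y":0.004,"z":-0.009,"ax":0,"ay":0,"az":5,"claw":0.06}]}}

```text
time_s: 0.6
ee_pos: [0.3489, 0.3889, 0.2238]
eef_rot: [-3.133, 0.002, 2.25]
force: [-0.4, 1.2, 0.2]
grip_width: 0.0604
```

```bash
python3 - <<'E'
from h import *
plan([0.47,0.30,0.26],106)
E
```

```text
t 0.6 p [0.3489 0.3889 0.2238] rpy [-1.7948e+02  1.2000e-01  1.2893e+02] F [-0.41  1.18  0.16] M [0.01 0.01 0.01] w 0.0604 left mm [121.1 -88.9  36.2] rv [-0.48  0.22 22.92] n 5
{"x":-0.0291,"y":0.0076,"z":-0.0072,"ax":-0.10,"ay":0.04,"az":4.58},{"x":-0.0284,"y":0.0099,"z":-0.0072,"ax":-0.10,"ay":0.04,"az":4.58},{"x":-0.0275,"y":0.0122,"z":-0.0073,"ax":-0.10,"ay":0.04,"az":4.58},{"x":-0.0264,"y":0.0143,"z":-0.0073,"ax":-0.10,"ay":0.04,"az":4.58},{"x":-0.0252,"y":0.0164,"z":-0.0072,"ax":-0.10,"ay":0.04,"az":4.58}
```

Request:
{"op": "step_arm", "data": {"steps": [{"x":-0.029,"y":0.008,"z":-0.007,"ax":-0.1,"ay":0,"az":4.6,"claw":0.06},{"x":-0.028,"y":0.01,"z":-0.007,"ax":-0.1,"ay":0,"az":4.6,"claw":0.06},{"x":-0.028,"y":0.012,"z":-0.007,"ax":-0.1,"ay":0,"az":4.6,"claw":0.06},{"x":-0.026,"y":0.014,"z":-0.007,"ax":-0.1,"ay":0,"az":4.6,"claw":0.06},{"x":0,"y":0,"z":0,"ax":0,"ay":0,"az":0,"claw":0.06}]}}

```text
time_s: 1.02
ee_pos: [0.4526, 0.3093, 0.2538]
eef_rot: [-3.141, 0.005, 1.902]
force: [-0.5, 0.2, -0.0]
grip_width: 0.0601
```

```bash
python3 - <<'E'
from h import *
o=ctrl.get_obs(); np.savez('pics/w1pose.npz',p=o['ee_pos'],r=o['eef_rot'],j=o['joint_vel']); print(o['joint_vel'].round(3))
snap('wrist','w1')
plan([0.50,-0.21,0.26],42,show=30)
E
```

```text
[ 0.037 -0.008  0.043  0.013 -0.012 -0.03 ]
t 1.07 p [0.4511 0.3104 0.2531] rpy [-179.9     0.25  109.23] F [ 0.57 -0.13 -0.53] M [-0.01  0.09  0.03] w 0.0597 left mm [  48.9 -520.4    6.9] rv [6.000e-02 2.800e-01 6.723e+01] n 15
{"x":-0.0338,"y":-0.0083,"z":-0.0003,"ax":0.00,"ay":0.02,"az":4.48},{"x":-0.0344,"y":-0.0057,"z":-0.0003,"ax":0.00,"ay":0.02,"az":4.48},{"x":-0.0347,"y":-0.0030,"z":-0.0003,"ax":0.00,"ay":0.02,"az":4.48},{"x":-0.0348,"y":-0.0003,"z":-0.0003,"ax":0.00,"ay":0.02,"az":4.48},{"x":-0.0348,"y":0.0025,"z":-0.0003,"ax":0.00,"ay":0.02,"az":4.48}
{"x":-0.0345,"y":0.0052,"z":-0.0004,"ax":0.00,"ay":0.02,"az":4.48},{"x":-0.0339,"y":0.0079,"z":-0.0004,"ax":0.00,"ay":0.02,"az":4.48},{"x":-0.0332,"y":0.0105,"z":-0.0004,"ax":0.00,"ay":0.02,"az":4.48},{"x":-0.0323,"y":0.0130,"z":-0.0004,"ax":0.00,"ay":0.02,"az":4.48},{"x":-0.0312,"y":0.0155,"z":-0.0004,"ax":0.00,"ay":0.02,"az":4.48}
{"x":-0.0299,"y":0.0179,"z":-0.0004,"ax":0.00,"ay":0.02,"az":4.48},{"x":-0.0284,"y":0.0202,"z":-0.0004,"ax":0.00,"ay":0.02,"az":4.48},{"x":-0.0267,"y":0.0224,"z":-0.0004,"ax":0.00,"ay":0.02,"az":4.48},{"x":-0.0249,"y":0.0244,"z":-0.0004,"ax":0.00,"ay":0.02,"az":4.48},{"x":-0.0229,"y":0.0263,"z":-0.0005,"ax":0.00,"ay":0.02,"az":4.48}
```

View pics/w1.png

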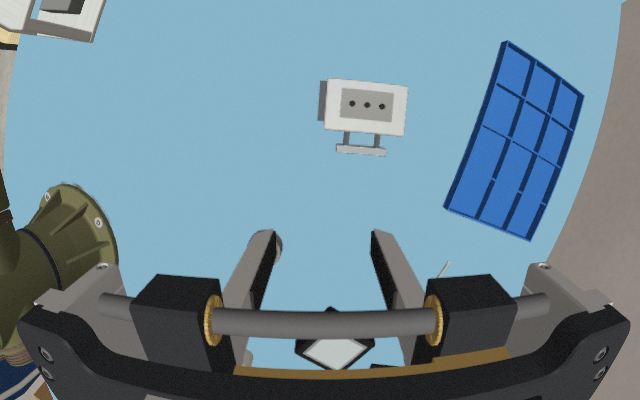

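```bash
cat >> h.py <<'E'
def wray(pose,u,v):
    p=vision.camera_params('wrist'); f=200/np.tan(np.radians(p['fov_y']/2)); M=np.array(p['mount'])
    x=np.asarray(u,float)-p['cx']; y=np.asarray(v,float)-p['cy']; r=np.hypot(x,y)+1e-9; th=r/f
    d=np.stack([np.sin(th)*x/r,-np.sin(th)*y/r,-np.cos(th)],-1)
    Rt=R.from_euler('xyz',pose['r']).as_matrix(); 
    return pose['p']+Rt@M[:3,3], d@(Rt@M[:3,:3]).T, d
def wplane(pose,u,v,z):
    o,d,_=wray(pose,u,v); return o+d*((z-o[2])/d[...,2])[...,None]
def wcloud(pose,dep):
    v,u=np.mgrid[:400,:640]; o,d,dc=wray(pose,u,v); return o+d*(dep/-dc[...,2])[...,None]
def wsnap(f):
    o=ctrl.get_obs(); im,d=snap('wrist',f); np.savez(f'pics/{f}pose.npz',p=o['ee_pos'],r=o['eef_rot']); return dict(p=o['ee_pos'],r=o['eef_rot']),im,d
def wload(f):
    z=np.load(f'pics/{f}pose.npz'); w=np.load(f'pics/{f}.npz'); return dict(p=z['p'],r=z['r']),w['im'],w['d']
E
python3 - <<'E'
from h import *
P,im,d=wload('w1'); C=wcloud(P,d)
for uv in [(345,150),(376,152),(365,90),(330,330),(250,100)]: print(uv,C[uv[1],uv[0]].round(4))
cv2.imwrite('pics/w1c.png',cv2.resize(im[70:165,310:420,::-1],None,fx=7,fy=6,interpolation=cv2.INTER_CUBIC)[:600])
s=np.zeros(d.shape,bool); s[140:162,325:395]=1; s&=(C[...,2]>.03)&(C[...,2]<.06); q=C[s]; print(s.sum(),q[:,2].mean(),cv2.minAreaRect((q[:,:2]*1e3).astype(np.float32)))
s=np.zeros(d.shape,bool); s[70:137,315:415]=1; s&=(C[...,2]>.043)&(C[...,2]<.06); q=C[s]; print(s.sum(),q[:,2].mean(),cv2.minAreaRect((q[:,:2]*1e3).astype(np.float32)))
E
```

```text
(345, 150) [0.4716 0.3454 0.042 ]
(376, 152) [0.5134 0.3572 0.0405]
(365, 90) [0.4686 0.4313 0.0517]
(330, 330) [0.4457 0.3342 0.3996]
(250, 100) [ 0.3156  0.3685 -0.0005]
446 0.0399949512456581 ((491.8464660644531, 357.74237060546875), (69.20516204833984, 21.013872146606445), 14.686528205871582)
4127 0.0504639615068277 ((477.76910400390625, 410.7859802246094), (110.6839370727539, 71.15673828125), 14.28568172454834)
```

View pics/w1c.png

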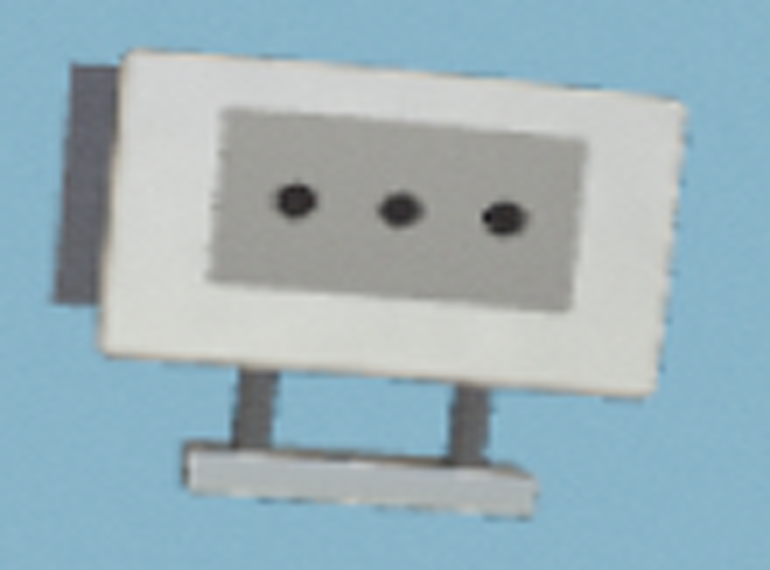

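```bash
python3 - <<'E'
from h import *
P,im,d=wload('w1')
q=wplane(P,[336.6,385.8,336.9,386.2],[151.8,156.2,144.2,149.5],0.042); print('bar front L,R, back L,R',q[:,:2].round(4))
for a,b in [(0,1),(2,3)]:
  v=q[b]-q[a]; print('len',np.linalg.norm(v),'ang',np.degrees(np.arctan2(v[1],v[0])),'mid',((q[a]+q[b])/2).round(4))
h=wplane(P,[310+130/7,310+685/7,310+655/7,310+102/7],[70+50/6,70+102/6,70+395/6,70+355/6],0.050)
print('housing',h[:,:2].round(4),h.mean(0).round(4))
v=h[1]-h[0]; print(np.degrees(np.arctan2(v[1],v[0]))); v=h[2]-h[3]; print(np.degrees(np.arctan2(v[1],v[0])))
# top view
im=cv2.imread('pics/top0.png'); 
crop=im[195:275,125:205]; cv2.imwrite('pics/t1.png',cv2.resize(crop,None,fx=7.5,fy=7.5,interpolation=2))
print('exp bar ends px in top', proj('top',q).round(1).tolist())
E
```

```text
bar front L,R, back L,R [[0.4615 0.3392]
 [0.5283 0.3566]
 [0.4584 0.3493]
 [0.5254 0.3656]]
len 0.06898959426521574 ang 14.563736264599338 mid [0.4949 0.3479 0.042 ]
len 0.06896909383568094 ang 13.660274087915884 mid [0.4919 0.3574 0.042 ]
housing [[0.4183 0.4299]
 [0.5219 0.4572]
 [0.5397 0.3921]
 [0.4356 0.3637]] [0.4789 0.4107 0.05  ]
14.74646957661134
15.269294889434358
exp bar ends px in top [[184.2, 237.4], [178.2, 211.1], [180.1, 238.7], [174.6, 212.3]]
```

View pics/t1.png

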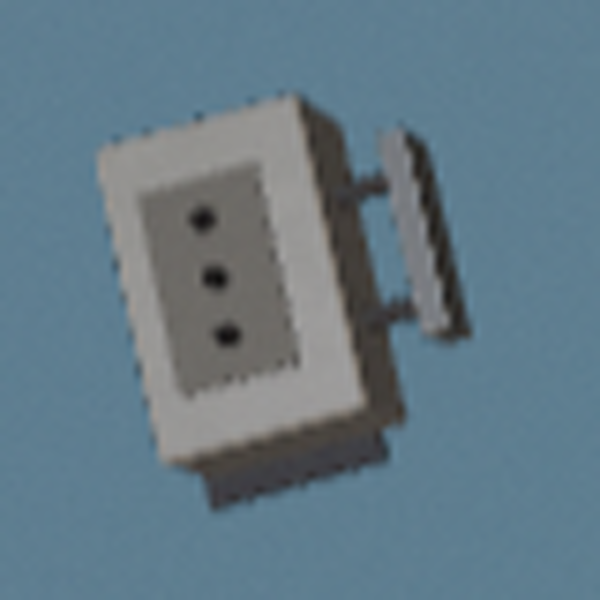

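Request:
{"op": "step_arm", "data": {"steps": [{"x":-0.037,"y":-0.009,"z":0,"ax":0,"ay":0,"az":4.6,"claw":0.06},{"x":-0.037,"y":-0.006,"z":0,"ax":0,"ay":0,"az":4.6,"claw":0.06},{"x":-0.037,"y":-0.003,"z":0,"ax":0,"ay":0,"az":4.6,"claw":0.06},{"x":-0.037,"y":0,"z":0,"ax":0,"ay":0,"az":4.6,"claw":0.06},{"x":-0.037,"y":0.003,"z":0,"ax":0,"ay":0,"az":4.6,"claw":0.06}]}}

```text
time_s: 1.48
ee_pos: [0.4653, 0.1253, 0.2502]
eef_rot: [-3.136, 0.005, 1.507]
force: [0.8, 0.2, -0.0]
grip_width: 0.0597
```

Request:
{"op": "step_arm", "data": {"steps": [{"x":-0.035,"y":0.005,"z":0,"ax":0,"ay":0,"az":4.5,"claw":0.06},{"x":-0.034,"y":0.008,"z":0,"ax":0,"ay":0,"az":4.5,"claw":0.06},{"x":-0.033,"y":0.011,"z":0,"ax":0,"ay":0,"az":4.5,"claw":0.06},{"x":-0.032,"y":0.013,"z":0,"ax":0,"ay":0,"az":4.5,"claw":0.06},{"x":-0.031,"y":0.016,"z":0,"ax":0,"ay":0,"az":4.5,"claw":0.06}]}}

```text
time_s: 1.9
ee_pos: [0.4772, -0.0528, 0.2493]
eef_rot: [-3.136, 0.008, 1.106]
force: [0.9, 0.3, 0.6]
grip_width: 0.0602
```

```bash
python3 - <<'E'
from h import *
plan([0.50,-0.21,0.26],42,show=30)
E
```

```text
t 1.9 p [ 0.4772 -0.0528  0.2493] rpy [-179.67    0.43   63.37] F [0.92 0.33 0.57] M [-0.    0.04 -0.04] w 0.0602 left mm [  22.8 -157.2   10.7] rv [-0.25  0.49 21.37] n 5
{"x":-0.0261,"y":0.0181,"z":-0.0020,"ax":-0.05,"ay":0.10,"az":4.27},{"x":-0.0246,"y":0.0200,"z":-0.0021,"ax":-0.05,"ay":0.10,"az":4.27},{"x":-0.0231,"y":0.0218,"z":-0.0021,"ax":-0.05,"ay":0.10,"az":4.27},{"x":-0.0214,"y":0.0235,"z":-0.0021,"ax":-0.05,"ay":0.10,"az":4.27},{"x":-0.0196,"y":0.0250,"z":-0.0021,"ax":-0.05,"ay":0.10,"az":4.27}
```

Request:
{"op": "step_arm", "data": {"steps": [{"x":-0.026,"y":0.018,"z":-0.002,"ax":-0.05,"ay":0.1,"az":4.3,"claw":0.06},{"x":-0.025,"y":0.02,"z":-0.002,"ax":-0.05,"ay":0.1,"az":4.3,"claw":0.06},{"x":-0.024,"y":0.022,"z":-0.002,"ax":-0.05,"ay":0.1,"az":4.3,"claw":0.06},{"x":-0.022,"y":0.024,"z":-0.002,"ax":-0.05,"ay":0.1,"az":4.3,"claw":0.06},{"x":0,"y":0,"z":0,"ax":0,"ay":0,"az":0,"claw":0.06}]}}

```text
time_s: 2.32
ee_pos: [0.4929, -0.1869, 0.2553]
eef_rot: [-3.137, 0.003, 0.792]
force: [-0.4, 0.4, -0.1]
grip_width: 0.0597
```

```bash
python3 - <<'E'
from h import *
P,im,d=wsnap('w2'); print(P)
E
```

```text
{'p': array([ 0.49287739, -0.18685236,  0.25531018]), 'r': array([-3.13724068e+00,  2.83139605e-03,  7.91938372e-01])}
```

View pics/w2.png

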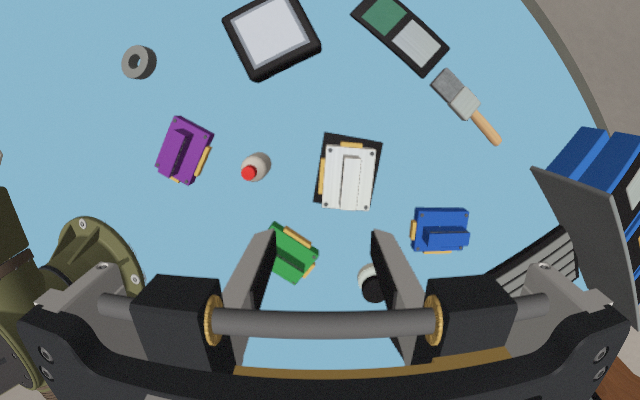

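```bash
python3 - <<'E'
from h import *
P,im,d=wload('w2'); C=wcloud(P,d)
s=np.zeros(d.shape,bool); s[125:220,305:390]=1
for lo,hi in [(.062,.09),(.033,.052),(.012,.026)]:
  m=s&(C[...,2]>lo)&(C[...,2]<hi); q=C[m]; print(m.sum(),np.median(q,0).round(4),cv2.minAreaRect((q[:,:2]*1e3).astype(np.float32)))
s=np.zeros(d.shape,bool); s[0:90,215:325]=1; m=s&(C[...,2]>.038)&(C[...,2]<.055); q=C[m]; print('reader',m.sum(),np.median(q[:,2]),cv2.minAreaRect((q[:,:2]*1e3).astype(np.float32)))
cv2.imwrite('pics/w2c.png',cv2.resize(im[125:220,305:390,::-1],None,fx=6,fy=6,interpolation=2))
plan([0.50,-0.21,0.26],42)
E
```

```text
938 [ 0.5092 -0.2187  0.0756] ((508.3463439941406, -219.89805603027344), (70.4160385131836, 24.139982223510742), 40.48949432373047)
2317 [ 0.51   -0.2108  0.0416] ((508.75030517578125, -215.8510284423828), (96.74151611328125, 76.33299255371094), 40.74713897705078)
71 [ 0.5508 -0.2069  0.0186] ((517.2264404296875, -195.51763916015625), (60.11742401123047, 107.22229766845703), 73.1027603149414)
reader 5327 0.04541850858348262 ((577.7115478515625, 5.090278625488281), (109.479736328125, 110.60807037353516), 70.92720031738281)
t 2.37 p [ 0.4927 -0.1848  0.2551] rpy [-1.797e+02  1.500e-01  4.561e+01] F [-0.41  0.48 -0.89] M [-0.01  0.1   0.  ] w 0.0601 left mm [  7.3 -25.2   4.9] rv [-0.29  0.16  3.61] n 1
{"x":-0.0130,"y":0.0228,"z":-0.0050,"ax":-0.29,"ay":0.16,"az":3.61},
```

View pics/w2c.png

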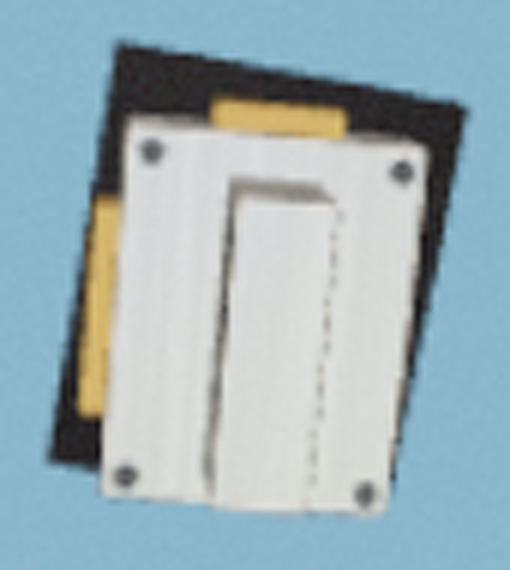

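```bash
python3 - <<'E'
from h import *
P,im,d=wload('w2')
def f(c,z,n):
  c=np.array(c,float); q=wplane(P,c[:,0]/6+305-.0,c[:,1]/6+125,z)[:,:2]; print(n,q.mean(0).round(4),[round(float(np.linalg.norm(q[i]-q[(i+1)%4]))*1e3,1) for i in range(4)])
  for a,b in [(3,0),(2,1)]: v=q[b]-q[a]; print(np.degrees(np.arctan2(v[1],v[0])).round(2))
  for a,b in [(0,1),(3,2)]: v=q[b]-q[a]; print((np.degrees(np.arctan2(v[1],v[0]))+90).round(2))
f([(127,117),(429,146),(388,514),(101,493)],.042,'base')
f([(233,196),(338,206),(312,510),(212,503)],.076,'rib')
f([(152,151),(403,172),(366,494),(125,475)],.042,'screws')
E
```

```text
base [ 0.5089 -0.2202] [70.0, 89.5, 69.6, 90.1]
41.56
41.29
40.48
40.99
rib [ 0.5086 -0.2204] [22.5, 68.0, 22.3, 68.3]
42.43
42.25
40.41
41.16
screws [ 0.5081 -0.221 ] [58.3, 78.2, 58.3, 77.8]
40.94
40.94
41.13
40.69
```

```bash
python3 - <<'E'
from h import *
plan([0.5087,-0.2204,0.14],41,n=5)
E
```

```text
t 2.37 p [ 0.4927 -0.1848  0.2551] rpy [-1.797e+02  1.500e-01  4.561e+01] F [-0.41  0.48 -0.89] M [-0.01  0.1   0.  ] w 0.0601 left mm [  16.   -35.6 -115.1] rv [-0.29  0.16  4.61] n 5
{"x":-0.0028,"y":0.0074,"z":0.0230,"ax":-0.06,"ay":0.03,"az":0.92},{"x":-0.0027,"y":0.0074,"z":0.0230,"ax":-0.06,"ay":0.03,"az":0.92},{"x":-0.0026,"y":0.0074,"z":0.0230,"ax":-0.06,"ay":0.03,"az":0.92},{"x":-0.0025,"y":0.0074,"z":0.0230,"ax":-0.06,"ay":0.03,"az":0.92},{"x":-0.0024,"y":0.0075,"z":0.0230,"ax":-0.06,"ay":0.03,"az":0.92}
```

Request:
{"op": "step_arm", "data": {"steps": [{"x":-0.003,"y":0.0075,"z":0.025,"ax":-0.06,"ay":0.03,"az":0.95,"claw":0.06},{"x":-0.003,"y":0.0075,"z":0.025,"ax":-0.06,"ay":0.03,"az":0.95,"claw":0.06},{"x":-0.003,"y":0.0075,"z":0.025,"ax":-0.06,"ay":0.03,"az":0.95,"claw":0.06},{"x":-0.0025,"y":0.0075,"z":0.025,"ax":-0.06,"ay":0.03,"az":0.95,"claw":0.06},{"x":-0.0025,"y":0.0075,"z":0.02,"ax":-0.06,"ay":0.03,"az":0.95,"claw":0.06}]}}

```text
time_s: 2.78
ee_pos: [0.511, -0.2152, 0.1343]
eef_rot: [3.136, -0.004, 0.726]
force: [-0.0, -0.5, -1.1]
grip_width: 0.06
```

```bash
python3 - <<'E'
from h import *
plan([0.5087,-0.2204,0.09],41,n=3)
E
```

```text
t 2.78 p [ 0.511  -0.2152  0.1343] rpy [179.66  -0.24  41.6 ] F [-0.04 -0.52 -1.13] M [0.01 0.16 0.04] w 0.06 left mm [ -2.3  -5.2 -44.3] rv [ 0.33 -0.24  0.6 ] n 3
{"x":-0.0018,"y":0.0007,"z":0.0148,"ax":0.11,"ay":-0.08,"az":0.20},{"x":-0.0018,"y":0.0007,"z":0.0148,"ax":0.11,"ay":-0.08,"az":0.20},{"x":-0.0017,"y":0.0008,"z":0.0148,"ax":0.11,"ay":-0.08,"az":0.20},
```

Request:
{"op": "step_arm", "data": {"steps": [{"x":-0.0025,"y":0.001,"z":0.013,"ax":0.15,"ay":-0.1,"az":0.3,"claw":0.06},{"x":-0.002,"y":0.001,"z":0.013,"ax":0.1,"ay":-0.1,"az":0.2,"claw":0.06},{"x":0,"y":0,"z":0.012,"ax":0,"ay":0,"az":0,"claw":0.06},{"x":0,"y":0,"z":0,"ax":0,"ay":0,"az":0,"claw":0.06}]}}

```text
time_s: 3.12
ee_pos: [0.5073, -0.2123, 0.0886]
eef_rot: [-3.134, 0.002, 0.729]
force: [0.3, 0.4, -0.4]
grip_width: 0.0602
```

```bash
python3 - <<'E'
from h import *
P,im,d=wsnap('w3')
plan([0.5087,-0.2204,0.045],41,n=5)
E
```

```text
t 3.17 p [ 0.5078 -0.2124  0.0899] rpy [-1.796e+02  1.000e-01  4.177e+01] F [ 0.15 -0.37 -0.21] M [-0.06  0.08 -0.  ] w 0.0601 left mm [  0.9  -8.  -44.9] rv [-0.39  0.11  0.77] n 5
{"x":-0.0009,"y":0.0014,"z":0.0090,"ax":-0.08,"ay":0.02,"az":0.15},{"x":-0.0009,"y":0.0014,"z":0.0090,"ax":-0.08,"ay":0.02,"az":0.15},{"x":-0.0009,"y":0.0014,"z":0.0090,"ax":-0.08,"ay":0.02,"az":0.15},{"x":-0.0009,"y":0.0013,"z":0.0090,"ax":-0.08,"ay":0.02,"az":0.15},{"x":-0.0009,"y":0.0013,"z":0.0090,"ax":-0.08,"ay":0.02,"az":0.15}
```

View pics/w3.png

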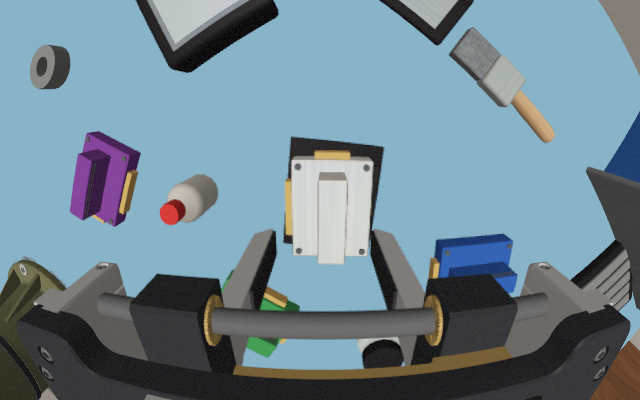

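```bash
python3 - <<'E'
from h import *
P,im,d=wload('w3'); C=wcloud(P,d)
s=np.zeros(d.shape,bool); s[130:270,280:390]=1
for lo,hi in [(.068,.09),(.036,.05)]:
  m=s&(C[...,2]>lo)&(C[...,2]<hi); q=C[m]; print(m.sum(),np.median(q,0).round(4),cv2.minAreaRect((q[:,:2]*1e3).astype(np.float32)))
cv2.imwrite('pics/w3c.png',cv2.resize(im[140:270,275:390,::-1],None,fx=4.5,fy=4.5,interpolation=2))
E
```

```text
2517 [ 0.5108 -0.2173  0.0756] ((508.4328918457031, -219.78594970703125), (70.09452819824219, 23.06084632873535), 41.55366516113281)
5704 [ 0.5127 -0.2111  0.0416] ((508.548828125, -215.51324462890625), (96.36366271972656, 76.55139923095703), 41.83963394165039)
```

View pics/w3c.png

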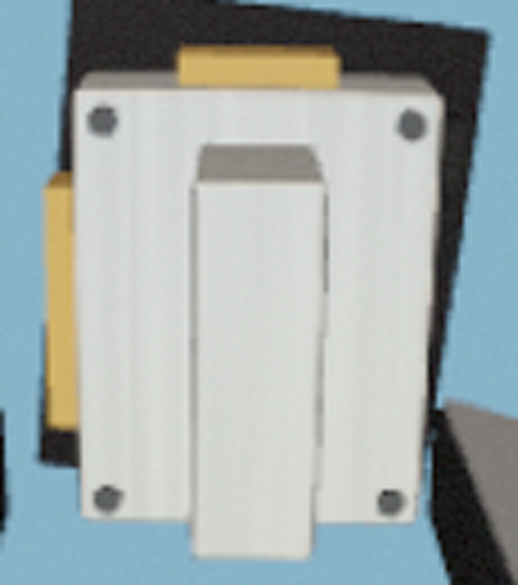

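Request:
{"op": "step_arm", "data": {"steps": [{"x":-0.0045,"y":0.0065,"z":0.0,"ax":-0.3,"ay":0.1,"az":0.7,"claw":0.06},{"x":0,"y":0,"z":0,"ax":0,"ay":0,"az":0,"claw":0.06}]}}

```text
time_s: 3.33
ee_pos: [0.5096, -0.2191, 0.0913]
eef_rot: [-3.141, -0.001, 0.72]
force: [0.3, -0.3, 0.3]
grip_width: 0.0603
```

Request:
{"op": "step_arm", "data": {"steps": [{"x":-0.001,"y":0,"z":0.015,"ax":0,"ay":0,"az":0,"claw":0.06},{"x":0,"y":0,"z":0.015,"ax":0,"ay":0,"az":0,"claw":0.06},{"x":0,"y":0,"z":0.014,"ax":0,"ay":0,"az":0,"claw":0.06},{"x":0,"y":0,"z":0,"ax":0,"ay":0,"az":0,"claw":0.06}]}}

```text
time_s: 3.67
ee_pos: [0.5116, -0.2205, 0.0508]
eef_rot: [3.134, -0.004, 0.721]
force: [-0.3, 0.1, 0.2]
grip_width: 0.0596
```

```bash
python3 - <<'E'
from h import *
plan([0.5084,-0.220,0.046],41.3,n=1)
E
```

```text
t 3.67 p [ 0.5116 -0.2205  0.0508] rpy [179.55  -0.23  41.32] F [-0.31  0.05  0.23] M [-0.07  0.14  0.02] w 0.0596 left mm [-3.2  0.5 -4.8] rv [ 0.45 -0.23  0.02] n 1
{"x":-0.0021,"y":-0.0025,"z":0.0047,"ax":0.45,"ay":-0.23,"az":0.02},
```

Request:
{"op": "step_arm", "data": {"steps": [{"x":-0.002,"y":-0.0025,"z":0.005,"ax":0.45,"ay":-0.2,"az":0,"claw":0.06},{"x":0,"y":0,"z":0,"ax":0,"ay":0,"az":0,"claw":0.06}]}}

```text
time_s: 3.83
ee_pos: [0.5089, -0.22, 0.0472]
eef_rot: [3.141, -0.001, 0.722]
force: [0.6, 1.5, 0.2]
grip_width: 0.0598
```

```bash
python3 - <<'E'
from h import *
plan([0.5084,-0.220,0.046],41.3,n=1)
vision.camera('wrist')
plan([0.5084,-0.220,0.046],41.3,n=1)
E
```

```text
t 3.83 p [ 0.5089 -0.22    0.0472] rpy [ 1.7995e+02 -5.0000e-02  4.1350e+01] F [0.64 1.53 0.24] M [-0.03  0.11  0.02] w 0.0598 left mm [-0.5  0.  -1.2] rv [ 0.05 -0.05  0.05] n 1
{"x":-0.0004,"y":-0.0004,"z":0.0012,"ax":0.05,"ay":-0.05,"az":0.05},
t 3.88 p [ 0.5095 -0.2203  0.048 ] rpy [ 1.7985e+02 -9.0000e-02  4.1340e+01] F [ 0.39 -0.07  0.8 ] M [-0.03  0.11 -0.01] w 0.0595 left mm [-1.1  0.3 -2. ] rv [ 0.15 -0.09  0.04] n 1
{"x":-0.0006,"y":-0.0010,"z":0.0020,"ax":0.15,"ay":-0.09,"az":0.04},
```

Good. Close at 30 N, going down 2 mm.

Request:
{"op": "step_arm", "data": {"steps": [{"x":-0.0005,"y":-0.0005,"z":0.002,"ax":0.1,"ay":0,"az":0,"claw":0.06},{"x":0,"y":0,"z":0,"ax":0,"ay":0,"az":0,"claw":0.015},{"x":0,"y":0,"z":0,"ax":0,"ay":0,"az":0,"claw":0.015},{"x":0,"y":0,"z":0,"ax":0,"ay":0,"az":0,"claw":0.015},{"x":0,"y":0,"z":0,"ax":0,"ay":0,"az":0,"claw":0.015}], "grip_force": 35}}

```text
time_s: 4.3
ee_pos: [0.51, -0.2209, 0.0487]
eef_rot: [3.137, -0.003, 0.722]
force: [-0.1, -1.2, 0.3]
grip_width: 0.0372
```

Request:
{"op": "step_arm", "data": {"steps": [{"x":0,"y":0,"z":0,"ax":0,"ay":0,"az":0,"claw":0.015},{"x":0,"y":0,"z":0,"ax":0,"ay":0,"az":0,"claw":0.015},{"x":0,"y":0,"z":0,"ax":0,"ay":0,"az":0,"claw":0.015}], "grip_force": 35}}

```text
time_s: 4.55
ee_pos: [0.5102, -0.2209, 0.049]
eef_rot: [3.137, -0.003, 0.722]
force: [0.1, -0.3, -0.1]
grip_width: 0.0173
```

```bash
python3 - <<'E'
from h import *
plan([0.5084,-0.220,0.046],41.3,n=1)
E
```

```text
t 4.55 p [ 0.5102 -0.2209  0.049 ] rpy [179.71  -0.19  41.35] F [ 0.07 -0.33 -0.09] M [-0.06  0.16  0.01] w 0.0173 left mm [-1.8  0.9 -3. ] rv [ 0.29 -0.19  0.05] n 1
{"x":-0.0007,"y":-0.0019,"z":0.0030,"ax":0.29,"ay":-0.19,"az":0.05},
```

```bash
python3 - <<'E'
from h import *
P,im,d=wsnap('w4'); snap('scene','s4'); snap('top','t4')
im=cv2.imread('pics/s4.png'); cv2.imwrite('pics/s4c.png',cv2.resize(im[80:240,150:350],None,fx=3.5,fy=3.5))
print(ctrl.get_obs()['grip_width'])
E
```

```text
0.015168308996835656
```

View pics/w4.png

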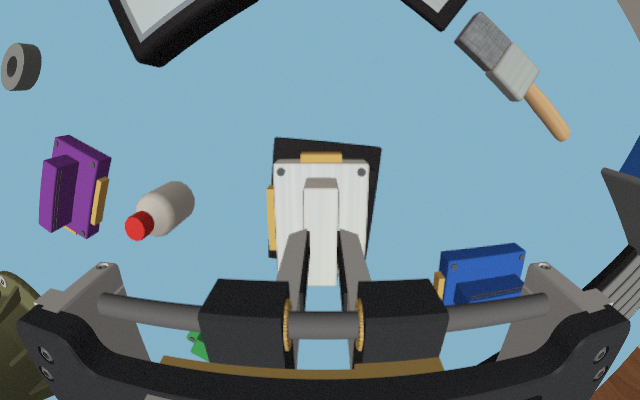

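View pics/s4c.png

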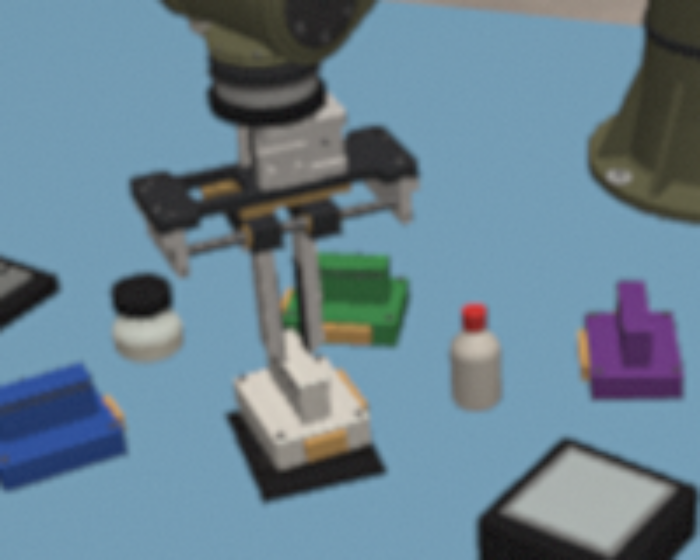

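```bash
python3 - <<'E'
from h import *
P,im,d=wload('w4'); C=wcloud(P,d)
p=vision.camera_params('wrist'); M=np.array(p['mount']); f=200/np.tan(np.radians(p['fov_y']/2))
def wproj(P,X):
    t=R.from_euler('xyz',P['r']).inv().apply(np.asarray(X)-P['p']); c=(t-M[:3,3])@M[:3,:3]
    th=np.arccos(-c[2]/np.linalg.norm(c)); a=np.hypot(c[0],c[1]); return p['cx']+f*th*c[0]/a, p['cy']-f*th*c[1]/a
print('tcp in wrist',wproj(P,P['p']), P['p'])
for uv in [(295,240),(300,260),(297,290),(348,240),(350,265),(320,240),(320,275),(320,183)]: 
    print(uv,C[uv[1],uv[0]].round(4), R.from_euler('xyz',P['r']).inv().apply(C[uv[1],uv[0]]-P['p']).round(4))
for n,fn in [('scene','s4'),('top','t4')]:
    print(n,proj(n,P['p']), proj(n,[0.5085,-0.22,.076]))
t=cv2.imread('pics/t4.png'); cv2.imwrite('pics/t4c.png',cv2.resize(t[150:270,340:460],None,fx=5,fy=5))
E
```

```text
tcp in wrist (np.float64(323.4676256163193), np.float64(224.45869199004574)) [ 0.51017091 -0.22094206  0.04898286]
(295, 240) [ 0.5061 -0.2026  0.0985] [ 0.0092 -0.0162 -0.0496]
(300, 260) [ 0.5089 -0.206   0.1232] [ 0.0092 -0.0117 -0.0743]
(297, 290) [ 0.5093 -0.2063  0.151 ] [ 0.0094 -0.0111 -0.1021]
(348, 240) [ 0.5259 -0.2253  0.0983] [ 0.009   0.0139 -0.0492]
(350, 265) [ 0.525  -0.2241  0.1288] [ 0.0093  0.0126 -0.0797]
(320, 240) [ 0.5081 -0.2195  0.0761] [-0.0005 -0.0023 -0.0271]
(320, 275) [ 0.4883 -0.2368  0.0757] [-0.0268 -0.0024 -0.0268]
(320, 183) [ 0.5341 -0.1968  0.0624] [ 0.0339 -0.0023 -0.0133]
scene [234.36150959 191.08544895] [234.01148617 181.67723954]
top [409.34928672 211.9884248 ] [410.80062352 210.54989112]
```

View pics/t4c.png

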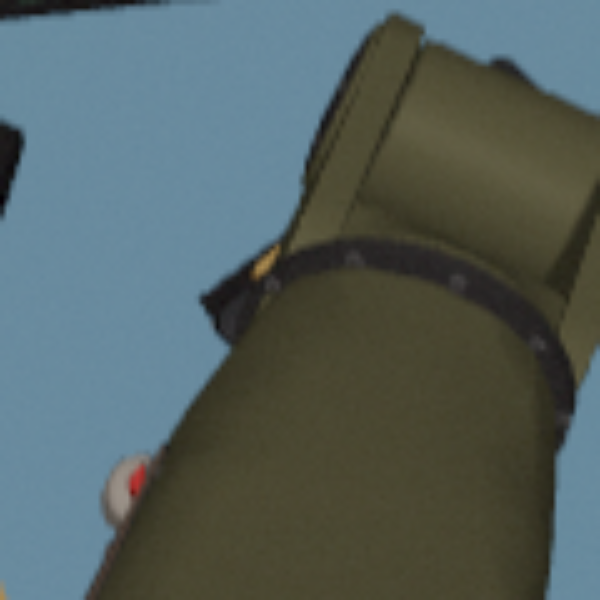

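```bash
python3 - <<'E'
from h import *
P,im,d=wsnap('w5'); C=wcloud(P,d)
print(ctrl.get_obs()['grip_width'],ctrl.get_obs()['ee_pos'])
cv2.imwrite('pics/w5c.png',cv2.resize(im[140:340,250:400,::-1],None,fx=4,fy=3,interpolation=2))
for v in (225,235,245,255,265):
    T=R.from_euler('xyz',P['r']).inv().apply(C[v,285:365]-P['p']); 
    print(v,' '.join(f'{u}:{t[1]*1e3:.0f}/{t[2]*1e3:.0f}' for u,t in zip(range(285,365,4),T[::4])))
E
```

```text
0.014890253417031898 [ 0.51015655 -0.22093255  0.04891991]
225 285:-29/7 289:-26/8 293:-23/8 297:-20/7 301:-17/8 305:-12/-27 309:-9/-28 313:-7/-27 317:-4/-27 321:-2/-26 325:1/-27 329:3/-26 333:6/-26 337:9/-26 341:13/7 345:16/8 349:19/7 353:22/6 357:25/8 361:28/6
235 285:-29/7 289:-26/7 293:-18/-40 297:-16/-42 301:-13/-42 305:-11/-43 309:-9/-38 313:-7/-26 317:-4/-27 321:-2/-27 325:1/-27 329:3/-28 333:6/-27 337:8/-38 341:10/-42 345:13/-42 349:15/-42 353:17/-42 357:26/8 361:29/8
245 285:-30/7 289:-19/-57 293:-17/-58 297:-15/-57 301:-12/-57 305:-10/-56 309:-8/-54 313:-7/-26 317:-4/-27 321:-2/-26 325:1/-26 329:4/-26 333:6/-26 337:7/-54 341:9/-58 345:12/-57 349:14/-58 353:16/-57 357:18/-55 361:29/6
255 285:-20/-68 289:-18/-70 293:-16/-69 297:-14/-69 301:-12/-69 305:-10/-67 309:-8/-60 313:-7/-28 317:-4/-26 321:-2/-27 325:1/-28 329:4/-26 333:6/-27 337:7/-60 341:9/-67 345:11/-68 349:13/-69 353:15/-69 357:17/-69 361:19/-69
265 285:-18/-80 289:-17/-81 293:-15/-80 297:-13/-81 301:-11/-79 305:-9/-76 309:-8/-62 313:-7/-27 317:-4/-27 321:-2/-27 325:1/-27 329:4/-27 333:6/-27 337:7/-62 341:8/-78 345:10/-79 349:12/-80 353:14/-81 357:16/-80 361:18/-81
```

View pics/w5c.png

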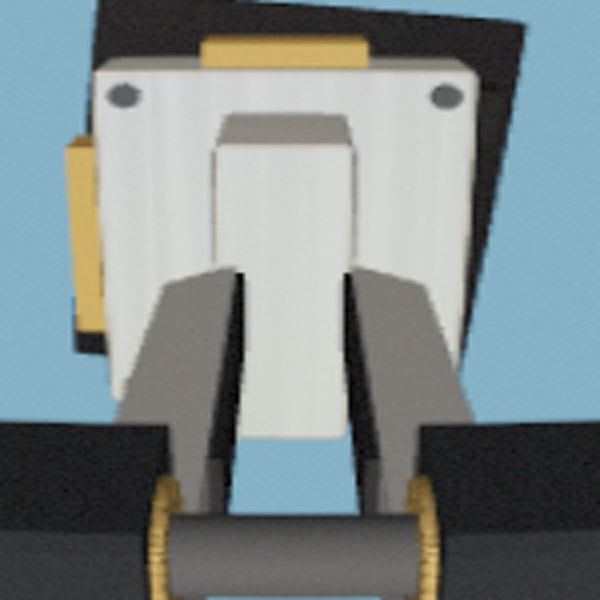

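```bash
python3 - <<'E'
from h import *
z=np.load('pics/s4.npz'); C=cloud('scene',z['d'])
for v in range(150,192,3): print(v,[tuple(C[v,u].round(3)) for u in (228,229,238,239)])
P,im,d=wload('w3'); C=wcloud(P,d); Ri=R.from_euler('xyz',P['r']).inv()
for (u,v) in [(262,236),(264,240),(262,250),(260,245),(383,236),(384,245),(386,255)]: print(u,v,Ri.apply(C[v,u]-P['p']).round(3))
E
```

```text
150 [(np.float64(0.546), np.float64(-0.21), np.float64(0.187)), (np.float64(0.545), np.float64(-0.208), np.float64(0.187)), (np.float64(0.507), np.float64(-0.202), np.float64(0.167)), (np.float64(0.506), np.float64(-0.2), np.float64(0.166))]
153 [(np.float64(0.522), np.float64(-0.222), np.float64(0.164)), (np.float64(0.262), np.float64(-0.335), np.float64(0.0)), (np.float64(0.506), np.float64(-0.203), np.float64(0.158)), (np.float64(0.508), np.float64(-0.2), np.float64(0.159))]
156 [(np.float64(0.525), np.float64(-0.221), np.float64(0.158)), (np.float64(0.281), np.float64(-0.327), np.float64(0.002)), (np.float64(0.509), np.float64(-0.203), np.float64(0.151)), (np.float64(0.507), np.float64(-0.201), np.float64(0.15))]
159 [(np.float64(0.525), np.float64(-0.222), np.float64(0.15)), (np.float64(0.526), np.float64(-0.219), np.float64(0.151)), (np.float64(0.51), np.float64(-0.204), np.float64(0.143)), (np.float64(0.507), np.float64(-0.202), np.float64(0.142))]
162 [(np.float64(0.525), np.float64(-0.223), np.float64(0.141)), (np.float64(0.526), np.float64(-0.22), np.float64(0.143)), (np.fl
[... 1822 characters left out ...]
6 [(np.float64(0.502), np.float64(-0.24), np.float64(0.055)), (np.float64(0.51), np.float64(-0.234), np.float64(0.062)), (np.float64(0.528), np.float64(-0.202), np.float64(0.079)), (np.float64(0.523), np.float64(-0.202), np.float64(0.076))]
189 [(np.float64(0.497), np.float64(-0.243), np.float64(0.043)), (np.float64(0.507), np.float64(-0.236), np.float64(0.051)), (np.float64(0.536), np.float64(-0.2), np.float64(0.076)), (np.float64(0.536), np.float64(-0.197), np.float64(0.076))]
262 236 [ 0.01  -0.036 -0.045]
264 240 [ 0.009 -0.034 -0.05 ]
262 250 [ 0.009 -0.033 -0.063]
260 245 [ 0.009 -0.035 -0.057]
383 236 [ 0.009  0.035 -0.044]
384 245 [ 0.008  0.034 -0.055]
386 255 [ 0.009  0.032 -0.069]
```

Request:
{"op": "step_arm", "data": {"steps": [{"x":-0.0007,"y":-0.0015,"z":0,"ax":0.2,"ay":-0.1,"az":0,"claw":0.06},{"x":0,"y":0,"z":0,"ax":0,"ay":0,"az":0,"claw":0.06},{"x":0,"y":0,"z":0,"ax":0,"ay":0,"az":0,"claw":0.06},{"x":0,"y":0,"z":0,"ax":0,"ay":0,"az":0,"claw":0.06},{"x":0,"y":0,"z":0,"ax":0,"ay":0,"az":0,"claw":0.06}]}}

```text
time_s: 5.17
ee_pos: [0.5084, -0.2201, 0.0488]
eef_rot: [3.141, -0.001, 0.722]
force: [-0.5, -0.2, -0.1]
grip_width: 0.0448
```

```bash
python3 - <<'E'
from h import *
plan([0.5084,-0.220,0.007],41.3,n=3)
P,im,d=wsnap('w6'); C=wcloud(P,d); Ri=R.from_euler('xyz',P['r']).inv()
T=Ri.apply((C-P['p']).reshape(-1,3)).reshape(C.shape)
for lo,hi in [(-.06,-.015),(.015,.06)]:
    m=(T[...,0]>0.005)&(T[...,0]<0.014)&(T[...,1]>lo)&(T[...,1]<hi)&(T[...,2]>-.09)&(T[...,2]<-.005)
    q=T[m]; print(m.sum(), np.sort(q[:,2])[-8:].round(4), q[:,1].min().round(4),q[:,1].max().round(4))
E
```

```text
t 5.17 p [ 0.5084 -0.2201  0.0488] rpy [ 1.7996e+02 -7.0000e-02  4.1350e+01] F [-0.54 -0.24 -0.11] M [-0.04  0.05 -0.02] w 0.0448 left mm [  0.    0.1 -41.8] rv [ 0.04 -0.07  0.05] n 3
{"x":0.0000,"y":-0.0000,"z":0.0139,"ax":0.01,"ay":-0.02,"az":0.02},{"x":0.0000,"y":-0.0000,"z":0.0139,"ax":0.01,"ay":-0.02,"az":0.02},{"x":0.0000,"y":-0.0000,"z":0.0139,"ax":0.01,"ay":-0.02,"az":0.02},
1137 [-0.032  -0.032  -0.0319 -0.0318 -0.0314 -0.0312 -0.031  -0.0307] -0.0353 -0.0224
1135 [-0.0319 -0.0319 -0.0317 -0.0316 -0.0314 -0.0313 -0.0313 -0.0311] 0.0217 0.0346
```

Request:
{"op": "step_arm", "data": {"steps": [{"x":0,"y":0,"z":0.012,"ax":0,"ay":0,"az":0,"claw":0.06},{"x":0,"y":0,"z":0.012,"ax":0,"ay":0,"az":0,"claw":0.06},{"x":0,"y":0,"z":0.01,"ax":0,"ay":0,"az":0,"claw":0.06},{"x":0,"y":0,"z":0,"ax":0,"ay":0,"az":0,"claw":0.06},{"x":0,"y":0,"z":0,"ax":0,"ay":0,"az":0,"claw":0.06}]}}

```text
time_s: 5.63
ee_pos: [0.508, -0.2199, 0.0102]
eef_rot: [-3.141, -0.001, 0.722]
force: [-1.0, 0.2, 22.1]
grip_width: 0.0596
```

```bash
python3 - <<'E'
from h import *
plan([0.5084,-0.220,0.012],41.3,n=1)
P,im,d=wsnap('w7'); C=wcloud(P,d)
cv2.imwrite('pics/w7c.png',cv2.resize(im[120:340,230:410,::-1],None,fx=4,fy=2.7,interpolation=2))
E
```

```text
t 5.63 p [ 0.508  -0.2199  0.0102] rpy [-1.7999e+02 -5.0000e-02  4.1350e+01] F [-0.99  0.18 22.09] M [ 0.04  0.24 -0.01] w 0.0596 left mm [ 0.4 -0.1  1.8] rv [-0.01 -0.05  0.05] n 1
{"x":0.0003,"y":0.0003,"z":-0.0018,"ax":-0.01,"ay":-0.05,"az":0.05},
```

View pics/w7c.png

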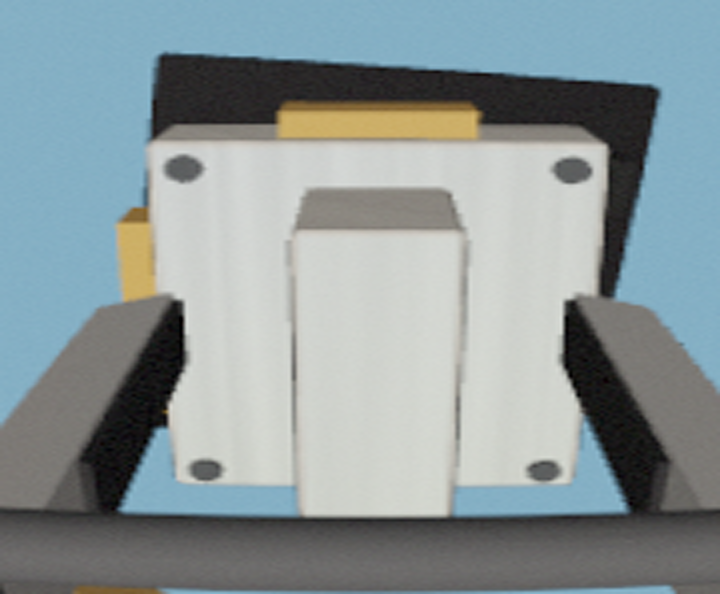

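Request:
{"op": "step_arm", "data": {"steps": [{"x":0,"y":0,"z":-0.005,"ax":0,"ay":0,"az":0,"claw":0.06},{"x":0,"y":0,"z":0,"ax":0,"ay":0,"az":0,"claw":0.06}]}}

```text
time_s: 5.85
ee_pos: [0.5082, -0.22, 0.016]
eef_rot: [-3.142, -0.001, 0.722]
force: [-0.3, -0.1, 0.4]
grip_width: 0.06
```

```bash
python3 - <<'E'
from h import *
plan([0.5084,-0.220,0.013],41.3,n=1)
E
```

```text
t 5.85 p [ 0.5082 -0.22    0.016 ] rpy [-1.800e+02 -6.000e-02  4.135e+01] F [-0.33 -0.13  0.39] M [-0.04  0.11 -0.06] w 0.06 left mm [ 0.2  0.  -3. ] rv [-0.   -0.06  0.05] n 1
{"x":0.0001,"y":0.0001,"z":0.0030,"ax":-0.00,"ay":-0.06,"az":0.05},
```

Request:
{"op": "step_arm", "data": {"steps": [{"x":0,"y":0,"z":0.001,"ax":0,"ay":0,"az":0,"claw":0.015},{"x":0,"y":0,"z":0,"ax":0,"ay":0,"az":0,"claw":0.015},{"x":0,"y":0,"z":0,"ax":0,"ay":0,"az":0,"claw":0.015},{"x":0,"y":0,"z":0,"ax":0,"ay":0,"az":0,"claw":0.015},{"x":0,"y":0,"z":0,"ax":0,"ay":0,"az":0,"claw":0.015}], "grip_force": 35}}

```text
time_s: 6.27
ee_pos: [0.5085, -0.2202, 0.0157]
eef_rot: [3.14, -0.001, 0.722]
force: [0.3, 0.6, -0.0]
grip_width: 0.0303
```

Request:
{"op": "step_arm", "data": {"steps": [{"x":0,"y":0,"z":0,"ax":0,"ay":0,"az":0,"claw":0.015},{"x":0,"y":0,"z":0,"ax":0,"ay":0,"az":0,"claw":0.015},{"x":0,"y":0,"z":0,"ax":0,"ay":0,"az":0,"claw":0.015},{"x":0,"y":0,"z":-0.01,"ax":0,"ay":0,"az":0,"claw":0.015},{"x":0,"y":0,"z":-0.02,"ax":0,"ay":0,"az":0,"claw":0.015}], "grip_force": 35}}

```text
time_s: 6.68
ee_pos: [0.506, -0.219, 0.0429]
eef_rot: [-3.135, 0.001, 0.722]
force: [-0.6, 0.4, -3.4]
grip_width: 0.0215
```

```bash
python3 - <<'E'
from h import *
plan([0.5084,-0.220,0.15],41.3,n=1)
P,im,d=wsnap('w8'); C=wcloud(P,d)
E
```

```text
t 6.68 p [ 0.506  -0.219   0.0429] rpy [-1.7965e+02  8.0000e-02  4.1340e+01] F [-0.58  0.45 -3.42] M [-0.07  0.11 -0.05] w 0.0215 left mm [  2.4  -1.  107.1] rv [-0.35  0.08  0.04] n 1
{"x":0.0009,"y":0.0017,"z":-0.1071,"ax":-0.35,"ay":0.08,"az":0.04},
```

View pics/w8.png

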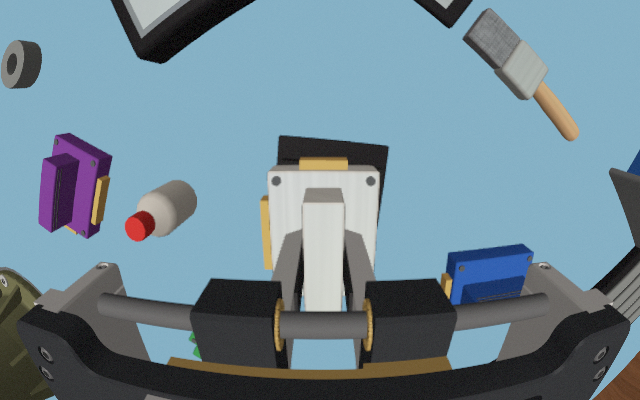

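Request:
{"op": "step_arm", "data": {"steps": [{"x":0,"y":0,"z":-0.03,"ax":-0.2,"ay":0,"az":0,"claw":0.015},{"x":0,"y":0,"z":-0.036,"ax":0,"ay":0,"az":0,"claw":0.015},{"x":0,"y":0,"z":-0.03,"ax":0,"ay":0,"az":0,"claw":0.015},{"x":0,"y":0,"z":-0.01,"ax":0,"ay":0,"az":0,"claw":0.015}]}}

```text
time_s: 7.07
ee_pos: [0.5064, -0.2191, 0.1566]
eef_rot: [-3.141, 0.001, 0.722]
force: [0.5, 0.4, -2.8]
grip_width: 0.022
```

```bash
python3 - <<'E'
from h import *
plan([0.515,0.265,0.15],104.6)
P,im,d=wsnap('w9'); C=wcloud(P,d); Ri=R.from_euler('xyz',P['r']).inv()
T=Ri.apply((C-P['p']).reshape(-1,3)).reshape(C.shape)
cv2.imwrite('pics/w9c.png',cv2.resize(im[140:290,240:400,::-1],None,fx=5,fy=4,interpolation=2))
for lo,hi in [(-.07,-.05),(-.035,-.018)]:
  m=(T[...,2]>lo)&(T[...,2]<hi)&(abs(T[...,1])<.05)&(T[...,0]>.0)&(T[...,0]<.07); q=T[m]; print(m.sum(),np.median(q,0).round(4),q.min(0).round(4),q.max(0).round(4))
E
```

```text
t 7.07 p [ 0.5064 -0.2191  0.1566] rpy [-1.7996e+02  4.0000e-02  4.1350e+01] F [ 0.53  0.37 -2.83] M [-0.05  0.06 -0.06] w 0.022 left mm [  8.6 484.1  -6.6] rv [-6.000e-02  2.000e-02 -6.325e+01] n 14
{"x":0.0233,"y":-0.0256,"z":0.0005,"ax":-0.00,"ay":0.00,"az":-4.52},{"x":0.0252,"y":-0.0236,"z":0.0005,"ax":-0.00,"ay":0.00,"az":-4.52},{"x":0.0270,"y":-0.0216,"z":0.0005,"ax":-0.00,"ay":0.00,"az":-4.52},{"x":0.0286,"y":-0.0194,"z":0.0005,"ax":-0.00,"ay":0.00,"az":-4.52},{"x":0.0301,"y":-0.0171,"z":0.0005,"ax":-0.00,"ay":0.00,"az":-4.52}
{"x":0.0313,"y":-0.0146,"z":0.0005,"ax":-0.00,"ay":0.00,"az":-4.52},{"x":0.0324,"y":-0.0121,"z":0.0005,"ax":-0.00,"ay":0.00,"az":-4.52},{"x":0.0332,"y":-0.0095,"z":0.0005,"ax":-0.00,"ay":0.00,"az":-4.52},{"x":0.0339,"y":-0.0069,"z":0.0005,"ax":-0.00,"ay":0.00,"az":-4.52},{"x":0.0343,"y":-0.0042,"z":0.0005,"ax":-0.00,"ay":0.00,"az":-4.52}
{"x":0.0346,"y":-0.0015,"z":0.0005,"ax":-0.00,"ay":0.00,"az":-4.52},{"x":0.0346,"y":0.0012,"z":0.0005,"ax":-0.00,"ay":0.00,"az":-4.52},{"x":0.0344,"y":0.0040,"z":0.0005,"ax":-0.00,"ay":0.00,"az":-4.52},{"x":0.0339,"y":0.0067,"z":0.0005,"ax":-0.00,"ay":0.00,"az":-4.52},
3484 [ 0.0148 -0.0003 -0.06  ] [ 0.     -0.0232 -0.07  ] [ 0.0353  0.0227 -0.05  ]
6084 [ 0.0305 -0.0035 -0.0259] [ 0.     -0.0416 -0.035 ] [ 0.0507  0.0346 -0.0181]
```

View pics/w9c.png

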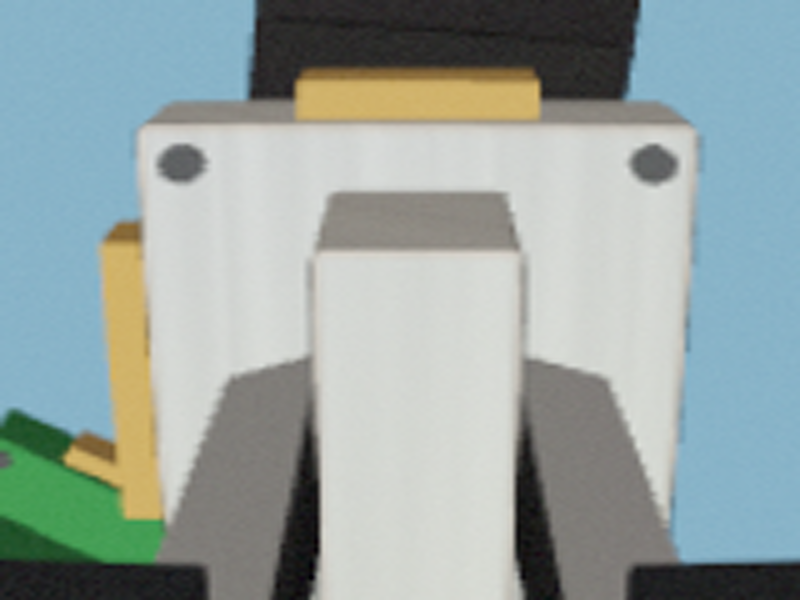

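Request:
{"op": "step_arm", "data": {"steps": [{"x":0.025,"y":-0.027,"z":0,"ax":0,"ay":0,"az":-4.7,"claw":0.015},{"x":0.027,"y":-0.025,"z":0,"ax":0,"ay":0,"az":-4.7,"claw":0.015},{"x":0.029,"y":-0.023,"z":0,"ax":0,"ay":0,"az":-4.7,"claw":0.015},{"x":0.03,"y":-0.02,"z":0,"ax":0,"ay":0,"az":-4.7,"claw":0.015},{"x":0.032,"y":-0.018,"z":0,"ax":0,"ay":0,"az":-4.7,"claw":0.015}]}}

```text
time_s: 7.53
ee_pos: [0.507, -0.0352, 0.1492]
eef_rot: [-3.137, 0.003, 1.137]
force: [0.4, 0.6, -3.3]
grip_width: 0.0217
```

Request:
{"op": "step_arm", "data": {"steps": [{"x":0.033,"y":-0.015,"z":0,"ax":0,"ay":0,"az":-4.6,"claw":0.015},{"x":0.034,"y":-0.013,"z":0,"ax":0,"ay":0,"az":-4.6,"claw":0.015},{"x":0.035,"y":-0.01,"z":0,"ax":0,"ay":0,"az":-4.6,"claw":0.015},{"x":0.035,"y":-0.007,"z":0,"ax":0,"ay":0,"az":-4.6,"claw":0.015},{"x":0.035,"y":-0.005,"z":0,"ax":0,"ay":0,"az":-4.6,"claw":0.015}]}}

```text
time_s: 7.95
ee_pos: [0.4991, 0.1535, 0.1393]
eef_rot: [-3.126, 0.002, 1.558]
force: [1.2, -0.6, -3.1]
grip_width: 0.022
```

```bash
python3 - <<'E'
from h import *
plan([0.515,0.265,0.13],104.6)
P,im,d=wload('w9'); C=wcloud(P,d); Ri=R.from_euler('xyz',P['r']).inv()
T=Ri.apply((C-P['p']).reshape(-1,3)).reshape(C.shape)
m=(abs(T[...,2]+.026)<.004)&(abs(T[...,1])<.03)&(T[...,0]>.015)&(T[...,0]<.042)&(abs(T[...,1])>.013); q=T[m]
A=np.c_[q[:,:2],np.ones(len(q))]; print(m.sum(),np.degrees(np.linalg.lstsq(A,q[:,2],rcond=None)[0][:2]))
E
```

```text
t 7.95 p [0.4991 0.1535 0.1393] rpy [-1.7911e+02  1.1000e-01  8.9280e+01] F [ 1.16 -0.57 -3.15] M [-0.04  0.02  0.01] w 0.022 left mm [ 15.9 111.5  -9.3] rv [-9.000e-01 -1.000e-02 -1.532e+01] n 4
{"x":0.0279,"y":0.0037,"z":0.0022,"ax":-0.23,"ay":-0.00,"az":-3.83},{"x":0.0276,"y":0.0055,"z":0.0022,"ax":-0.23,"ay":-0.00,"az":-3.83},{"x":0.0272,"y":0.0073,"z":0.0022,"ax":-0.23,"ay":-0.00,"az":-3.83},{"x":0.0266,"y":0.0091,"z":0.0023,"ax":-0.23,"ay":-0.00,"az":-3.83},
2224 [-0.86125503 -0.01613197]
```

Request:
{"op": "step_arm", "data": {"steps": [{"x":0.026,"y":0.004,"z":0,"ax":-0.25,"ay":0,"az":-3.9,"claw":0.015},{"x":0.026,"y":0.0055,"z":0,"ax":-0.25,"ay":0,"az":-3.9,"claw":0.015},{"x":0.022,"y":0.007,"z":0.0,"ax":-0.2,"ay":0,"az":-3.8,"claw":0.015},{"x":0.012,"y":0.008,"z":0.0,"ax":-0.2,"ay":0,"az":-3.8,"claw":0.015},{"x":0,"y":0,"z":0,"ax":0,"ay":0,"az":0,"claw":0.015}]}}

```text
time_s: 8.37
ee_pos: [0.5118, 0.2521, 0.1278]
eef_rot: [-3.131, -0.0, 1.853]
force: [0.4, 0.1, -3.9]
grip_width: 0.0219
```

```bash
python3 - <<'E'
from h import *
plan([0.515,0.265,0.13],104.6)
P,im,d=wsnap('w10')
cv2.imwrite('pics/w10c.png',cv2.resize(im[0:220,220:440,::-1],None,fx=3,fy=2.7,interpolation=2))
E
```

```text
t 8.37 p [0.5118 0.2521 0.1278] rpy [-1.7938e+02 -2.0000e-02  1.0616e+02] F [ 0.41  0.09 -3.86] M [-0.07  0.06  0.03] w 0.0219 left mm [ 3.2 12.9  2.2] rv [-0.62 -0.01  1.56] n 1
{"x":0.0115,"y":0.0067,"z":-0.0023,"ax":-0.62,"ay":-0.01,"az":1.56},
```

View pics/w10.png

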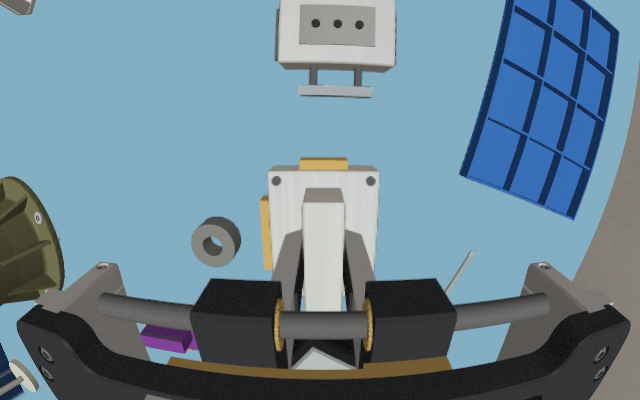

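```bash
python3 - <<'E'
from h import *
P,im,d=wload('w10')
cv2.imwrite('pics/w10d.png',cv2.resize(im[60:110,280:400,::-1],None,fx=6.5,fy=6.5,interpolation=2))
E
```

```text
(no output)
```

View pics/w10d.png

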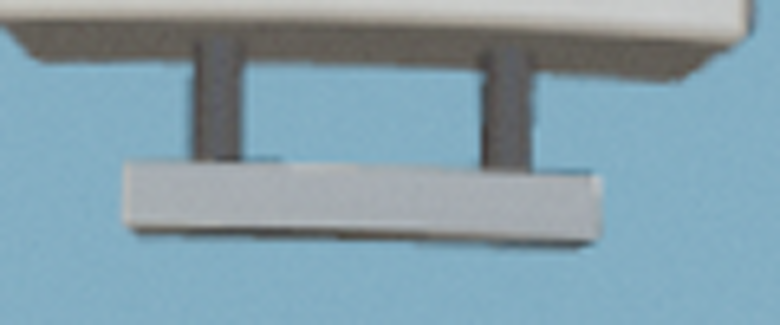

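```bash
python3 - <<'E'
from h import *
P,im,d=wload('w10')
c=np.array([(124,227),(600,240),(125,160),(600,174)],float)/6.5+[280,60]
q=wplane(P,c[:,0],c[:,1],.042)[:,:2]
for a,b in [(0,1),(2,3)]:
  v=q[b]-q[a]; print(q[a].round(4),q[b].round(4),'len',np.linalg.norm(v).round(4),'yaw',(np.degrees(np.arctan2(v[1],v[0]))+90).round(2),'mid',((q[a]+q[b])/2).round(4))
E
```

```text
[0.4617 0.3389] [0.5287 0.3569] len 0.0694 yaw 105.06 mid [0.4952 0.3479]
[0.4591 0.3485] [0.5259 0.3664] len 0.0691 yaw 104.96 mid [0.4925 0.3574]
```

```bash
python3 - <<'E'
from h import *
plan([0.5157,0.2707,0.04],105,n=4)
E
```

```text
t 8.42 p [0.5112 0.251  0.1274] rpy [-179.3    -0.    105.94] F [-0.41  0.13 -3.87] M [-0.01  0.06  0.04] w 0.022 left mm [  4.5  19.7 -87.4] rv [-0.7   0.    0.94] n 4
{"x":0.0044,"y":0.0027,"z":0.0218,"ax":-0.18,"ay":0.00,"az":0.24},{"x":0.0044,"y":0.0026,"z":0.0218,"ax":-0.18,"ay":0.00,"az":0.24},{"x":0.0045,"y":0.0025,"z":0.0218,"ax":-0.18,"ay":0.00,"az":0.24},{"x":0.0045,"y":0.0024,"z":0.0218,"ax":-0.18,"ay":0.00,"az":0.24},
```

Request:
{"op": "step_arm", "data": {"steps": [{"x":0.0044,"y":0.0027,"z":0.022,"ax":-0.2,"ay":0,"az":0.25,"claw":0.015},{"x":0.0044,"y":0.0026,"z":0.022,"ax":-0.2,"ay":0,"az":0.25,"claw":0.015},{"x":0.0045,"y":0.0025,"z":0.022,"ax":-0.2,"ay":0,"az":0.25,"claw":0.015},{"x":0.0045,"y":0.0025,"z":0.02,"ax":-0.2,"ay":0,"az":0.25,"claw":0.015},{"x":0,"y":0,"z":0,"ax":0,"ay":0,"az":0,"claw":0.015}]}}

```text
time_s: 8.83
ee_pos: [0.514, 0.2665, 0.0332]
eef_rot: [-3.139, 0.002, 1.819]
force: [-0.5, -0.4, -3.8]
grip_width: 0.0219
```

```bash
python3 - <<'E'
from h import *
plan([0.5157,0.2707,0.0128],105,n=2)
E
```

```text
t 8.83 p [0.514  0.2665 0.0332] rpy [-1.7986e+02  1.0000e-01  1.0422e+02] F [-0.53 -0.4  -3.79] M [-0.09  0.09 -0.04] w 0.0219 left mm [  1.7   4.2 -20.4] rv [-0.14  0.1  -0.78] n 2
{"x":0.0018,"y":0.0014,"z":0.0102,"ax":-0.07,"ay":0.05,"az":-0.39},{"x":0.0018,"y":0.0014,"z":0.0102,"ax":-0.07,"ay":0.05,"az":-0.39},
```

Request:
{"op": "step_arm", "data": {"steps": [{"x":0.002,"y":0.0014,"z":0.009,"ax":-0.07,"ay":0.05,"az":-0.4,"claw":0.015},{"x":0.001,"y":0.0014,"z":0.009,"ax":-0.07,"ay":0.05,"az":-0.4,"claw":0.015},{"x":0,"y":0,"z":0,"ax":0,"ay":0,"az":0,"claw":0.015},{"x":0,"y":0,"z":0,"ax":0,"ay":0,"az":0,"claw":0.015}]}}

```text
time_s: 9.17
ee_pos: [0.516, 0.2678, 0.014]
eef_rot: [-3.14, 0.0, 1.83]
force: [-0.1, 0.2, -2.8]
grip_width: 0.0221
```

```bash
python3 - <<'E'
from h import *
plan([0.5157,0.2707,0.0128],105,n=2)
snap('wrist','w11'); im,d=snap('scene','s11'); plan([0.5157,0.2707,0.0128],105,n=2)
cv2.imwrite('pics/s11c.png',cv2.resize(im[150:270,400:540,::-1],None,fx=5,fy=5,interpolation=2))
E
```

```text
t 9.17 p [0.516  0.2678 0.014 ] rpy [-1.7992e+02  2.0000e-02  1.0485e+02] F [-0.05  0.18 -2.8 ] M [-0.01  0.01 -0.04] w 0.0221 left mm [-0.3  2.9 -1.2] rv [-0.08  0.02 -0.15] n 2
{"x":0.0014,"y":0.0002,"z":0.0006,"ax":-0.04,"ay":0.01,"az":-0.08},{"x":0.0014,"y":0.0002,"z":0.0006,"ax":-0.04,"ay":0.01,"az":-0.08},
t 9.27 p [0.5161 0.268  0.0144] rpy [-1.7996e+02  1.0000e-02  1.0485e+02] F [-0.33 -0.25 -3.54] M [-0.01  0.07 -0.02] w 0.0214 left mm [-0.4  2.7 -1.6] rv [-0.04  0.01 -0.15] n 2
{"x":0.0013,"y":0.0001,"z":0.0008,"ax":-0.02,"ay":0.01,"az":-0.07},{"x":0.0013,"y":0.0001,"z":0.0008,"ax":-0.02,"ay":0.01,"az":-0.07},
```

View pics/w11.png

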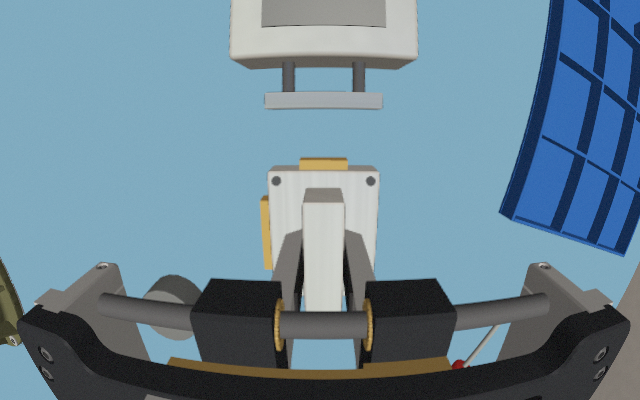

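View pics/s11c.png

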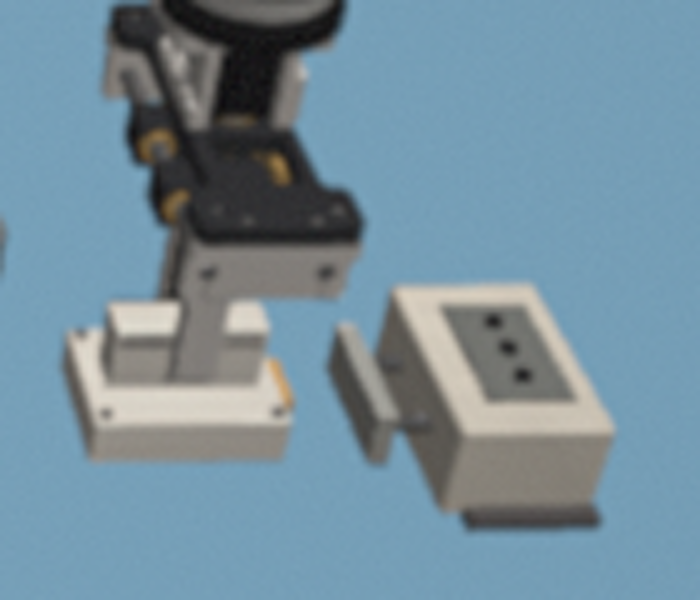

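Request:
{"op": "step_arm", "data": {"steps": [{"x":0.01,"y":0,"z":0.001,"ax":0,"ay":0,"az":-0.1,"claw":0.015},{"x":0.01,"y":0,"z":0,"ax":0,"ay":0,"az":0,"claw":0.015},{"x":0.006,"y":0,"z":0,"ax":0,"ay":0,"az":0,"claw":0.015},{"x":0,"y":0,"z":0,"ax":0,"ay":0,"az":0,"claw":0.015}]}}

```text
time_s: 9.6
ee_pos: [0.5098, 0.2962, 0.0156]
eef_rot: [3.139, -0.001, 1.831]
force: [0.0, -0.4, -4.1]
grip_width: 0.0218
```

```bash
cat >> h.py <<'E'
F0=np.array([0.495,0.348]); D0=np.array([np.cos(np.radians(105)),np.sin(np.radians(105))]); N0=np.array([-D0[1],D0[0]])
def tp(c):
    o=ctrl.get_obs(); e=np.array(o['ee_pos'])[:2]-F0; print('depth in mm',((e@D0+c)*1e3).round(1),'lat',(e@N0*1e3).round(1),'Fpush',np.round([o['force'][:2]@D0,o['force'][:2]@N0],2))
E
python3 - <<'E'
from h import *
tp(.051); plan([0.5059,0.3074,0.0128],105,n=2)
E
```

```text
depth in mm -2.8 lat -0.9 Fpush [-0.43  0.07]
t 9.6 p [0.5098 0.2962 0.0156] rpy [ 1.7983e+02 -4.0000e-02  1.0492e+02] F [ 0.04 -0.43 -4.14] M [-0.08  0.04 -0.02] w 0.0218 left mm [-3.9 11.2 -2.8] rv [ 0.17 -0.04 -0.08] n 2
{"x":0.0059,"y":-0.0004,"z":0.0014,"ax":0.08,"ay":-0.02,"az":-0.04},{"x":0.0059,"y":-0.0004,"z":0.0014,"ax":0.08,"ay":-0.02,"az":-0.04},
```

Request:
{"op": "step_arm", "data": {"steps": [{"x":0,"y":-0.001,"z":0.0025,"ax":0.1,"ay":0,"az":0,"claw":0.015},{"x":0.005,"y":0,"z":0,"ax":0,"ay":0,"az":0,"claw":0.015},{"x":0.004,"y":0,"z":0,"ax":0,"ay":0,"az":0,"claw":0.015},{"x":0.002,"y":0,"z":0,"ax":0,"ay":0,"az":0,"claw":0.015}]}}

```text
time_s: 9.93
ee_pos: [0.5056, 0.3077, 0.0132]
eef_rot: [3.14, 0.0, 1.832]
force: [-0.1, -2.9, -3.3]
grip_width: 0.0215
```

```bash
python3 - <<'E'
from h import *
tp(.051); plan([0.5059,0.3074,0.0128],105,n=2)
E
```

```text
depth in mm 9.3 lat 0.2 Fpush [-2.79  0.82]
t 9.93 p [0.5056 0.3077 0.0132] rpy [1.7992e+02 1.0000e-02 1.0498e+02] F [-0.07 -2.91 -3.35] M [-0.53 -0.17 -0.06] w 0.0215 left mm [ 0.3 -0.3 -0.4] rv [ 0.08  0.01 -0.02] n 2
{"x":-0.0002,"y":0.0001,"z":0.0002,"ax":0.04,"ay":0.00,"az":-0.01},{"x":-0.0002,"y":0.0001,"z":0.0002,"ax":0.04,"ay":0.00,"az":-0.01},
```

```bash
python3 - <<'E'
from h import *
P,im,d=wsnap('w12'); tp(.051)
cv2.imwrite('pics/w12c.png',cv2.resize(im[30:290,210:440,::-1],None,fx=3,fy=2.2,interpolation=2))
E
```

```text
depth in mm 9.5 lat 0.2 Fpush [-2.2  -0.41]
```

View pics/w12c.png

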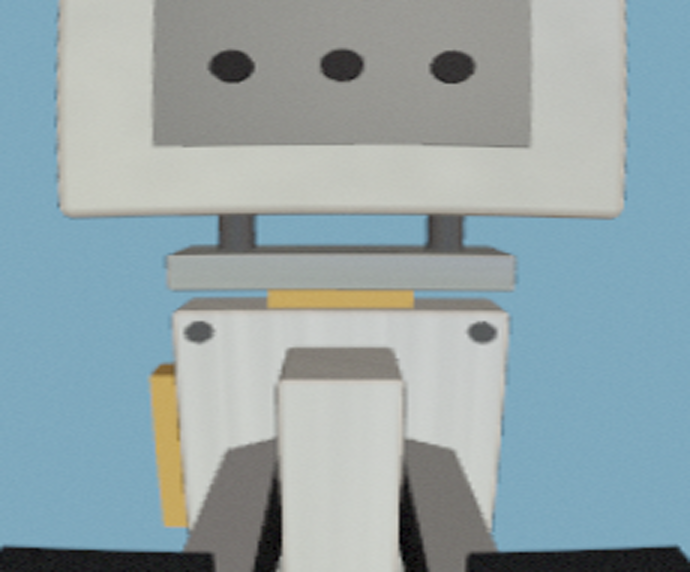

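Request:
{"op": "step_arm", "data": {"steps": [{"x":-0.012,"y":0,"z":0,"ax":0,"ay":0,"az":0,"claw":0.015},{"x":-0.014,"y":0,"z":0,"ax":0,"ay":0,"az":0,"claw":0.015},{"x":-0.014,"y":0,"z":-0.008,"ax":0,"ay":0,"az":0,"claw":0.015},{"x":-0.012,"y":0,"z":-0.008,"ax":0,"ay":0,"az":0,"claw":0.015},{"x":0,"y":0,"z":0,"ax":0,"ay":0,"az":0,"claw":0.015}]}}

```text
time_s: 10.4
ee_pos: [0.5199, 0.2521, 0.0293]
eef_rot: [3.141, -0.0, 1.833]
force: [0.9, -0.5, -2.9]
grip_width: 0.022
```

```bash
python3 - <<'E'
from h import *
tp(.051); plan([0.5183,0.2611,0.035],15)
E
```

```text
depth in mm -48.1 lat 0.8 Fpush [-0.77 -0.77]
t 10.4 p [0.5199 0.2521 0.0293] rpy [179.99  -0.   105.02] F [ 0.94 -0.55 -2.95] M [-0.08  0.03 -0.05] w 0.022 left mm [-1.6  9.   5.7] rv [ 1.000e-02 -1.000e-02  9.002e+01] n 14
{"x":0.0007,"y":0.0001,"z":-0.0004,"ax":0.00,"ay":-0.00,"az":6.43},{"x":0.0007,"y":-0.0000,"z":-0.0004,"ax":0.00,"ay":-0.00,"az":6.43},{"x":0.0006,"y":-0.0001,"z":-0.0004,"ax":0.00,"ay":-0.00,"az":6.43},{"x":0.0006,"y":-0.0002,"z":-0.0004,"ax":0.00,"ay":-0.00,"az":6.43},{"x":0.0006,"y":-0.0002,"z":-0.0004,"ax":0.00,"ay":-0.00,"az":6.43}
{"x":0.0006,"y":-0.0003,"z":-0.0004,"ax":0.00,"ay":-0.00,"az":6.43},{"x":0.0005,"y":-0.0004,"z":-0.0004,"ax":0.00,"ay":-0.00,"az":6.43},{"x":0.0005,"y":-0.0004,"z":-0.0004,"ax":0.00,"ay":-0.00,"az":6.43},{"x":0.0005,"y":-0.0005,"z":-0.0004,"ax":0.00,"ay":-0.00,"az":6.43},{"x":0.0004,"y":-0.0005,"z":-0.0004,"ax":0.00,"ay":-0.00,"az":6.43}
{"x":0.0003,"y":-0.0006,"z":-0.0004,"ax":0.00,"ay":-0.00,"az":6.43},{"x":0.0003,"y":-0.0006,"z":-0.0004,"ax":0.00,"ay":-0.00,"az":6.43},{"x":0.0002,"y":-0.0006,"z":-0.0004,"ax":0.00,"ay":-0.00,"az":6.43},{"x":0.0001,"y":-0.0006,"z":-0.0004,"ax":0.00,"ay":-0.00,"az":6.43},
```

Request:
{"op": "step_arm", "data": {"steps": [{"x":0,"y":0,"z":-0.001,"ax":0,"ay":0,"az":6.5,"claw":0.015},{"x":0,"y":0,"z":-0.001,"ax":0,"ay":0,"az":6.5,"claw":0.015},{"x":0,"y":0,"z":-0.001,"ax":0,"ay":0,"az":6.5,"claw":0.015},{"x":0,"y":0,"z":-0.001,"ax":0,"ay":0,"az":6.5,"claw":0.015},{"x":0,"y":0,"z":-0.001,"ax":0,"ay":0,"az":6.5,"claw":0.015}]}}

```text
time_s: 10.82
ee_pos: [0.5213, 0.2479, 0.0355]
eef_rot: [3.141, -0.002, 1.24]
force: [0.6, 0.0, -3.0]
grip_width: 0.0219
```

Request:
{"op": "step_arm", "data": {"steps": [{"x":0,"y":0,"z":0,"ax":0,"ay":0,"az":6.5,"claw":0.015},{"x":0,"y":0,"z":0,"ax":0,"ay":0,"az":6.5,"claw":0.015},{"x":0,"y":0,"z":0,"ax":0,"ay":0,"az":6.5,"claw":0.015},{"x":0,"y":0,"z":0,"ax":0,"ay":0,"az":6.5,"claw":0.015},{"x":0,"y":0,"z":0,"ax":0,"ay":0,"az":6.5,"claw":0.015}]}}

```text
time_s: 11.23
ee_pos: [0.5221, 0.2454, 0.0361]
eef_rot: [-3.141, -0.003, 0.641]
force: [0.5, 0.2, -3.9]
grip_width: 0.0218
```

```bash
python3 - <<'E'
from h import *
tp(.041); plan([0.5183,0.2611,0.025],15)
E
```

```text
depth in mm -65.1 lat 0.4 Fpush [ 0.06 -0.57]
t 11.23 p [0.5221 0.2454 0.0361] rpy [-179.95   -0.19   36.7 ] F [ 0.54  0.2  -3.95] M [-0.01  0.12  0.01] w 0.0218 left mm [ -3.8  15.7 -11.1] rv [-0.09 -0.18 21.7 ] n 4
{"x":0.0016,"y":-0.0037,"z":0.0028,"ax":-0.02,"ay":-0.04,"az":5.43},{"x":0.0012,"y":-0.0038,"z":0.0028,"ax":-0.02,"ay":-0.04,"az":5.43},{"x":0.0008,"y":-0.0039,"z":0.0028,"ax":-0.02,"ay":-0.04,"az":5.43},{"x":0.0005,"y":-0.0040,"z":0.0028,"ax":-0.02,"ay":-0.04,"az":5.43},
```

Request:
{"op": "step_arm", "data": {"steps": [{"x":0.0016,"y":-0.0037,"z":0.003,"ax":0,"ay":-0.05,"az":5.5,"claw":0.015},{"x":0.0012,"y":-0.004,"z":0.003,"ax":0,"ay":-0.05,"az":5.5,"claw":0.015},{"x":0.001,"y":-0.004,"z":0.003,"ax":0,"ay":-0.05,"az":5.5,"claw":0.015},{"x":0.0005,"y":-0.004,"z":0.003,"ax":0,"ay":-0.05,"az":5.3,"claw":0.015},{"x":0,"y":0,"z":0,"ax":0,"ay":0,"az":0,"claw":0.015}]}}

```text
time_s: 11.65
ee_pos: [0.5194, 0.2594, 0.0243]
eef_rot: [-3.139, -0.0, 0.231]
force: [0.2, -0.2, -3.7]
grip_width: 0.0216
```

```bash
python3 - <<'E'
from h import *
tp(.041); plan([0.5147,0.2746,0.0128],15,n=3)
P,im,d=wsnap('w13')
E
```

```text
depth in mm -50.9 lat -0.6 Fpush [-0.27 -0.16]
t 11.65 p [0.5194 0.2594 0.0243] rpy [-1.7986e+02 -2.0000e-02  1.3210e+01] F [ 0.23 -0.22 -3.75] M [ 0.02  0.12 -0.03] w 0.0216 left mm [ -4.7  15.2 -11.5] rv [-0.14 -0.02 -1.79] n 3
{"x":-0.0004,"y":-0.0053,"z":0.0038,"ax":-0.05,"ay":-0.01,"az":-0.60},{"x":-0.0003,"y":-0.0053,"z":0.0038,"ax":-0.05,"ay":-0.01,"az":-0.60},{"x":-0.0003,"y":-0.0053,"z":0.0038,"ax":-0.05,"ay":-0.01,"az":-0.60},
```

View pics/w13.png

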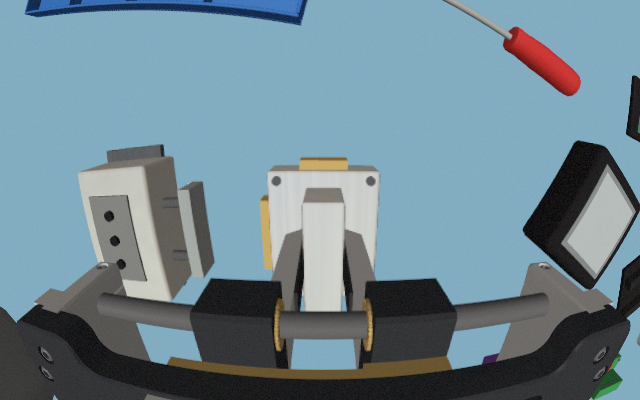

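Request:
{"op": "step_arm", "data": {"steps": [{"x":0,"y":-0.006,"z":0.004,"ax":-0.05,"ay":0,"az":-0.6,"claw":0.015},{"x":0,"y":-0.006,"z":0.0035,"ax":-0.05,"ay":0,"az":-0.6,"claw":0.015},{"x":0,"y":-0.004,"z":0.0035,"ax":0,"ay":0,"az":-0.5,"claw":0.015},{"x":0,"y":0,"z":0,"ax":0,"ay":0,"az":0,"claw":0.015}]}}

```text
time_s: 12.03
ee_pos: [0.5158, 0.2751, 0.0131]
eef_rot: [-3.141, -0.002, 0.277]
force: [-0.3, 1.2, -3.4]
grip_width: 0.0217
```

```bash
python3 - <<'E'
from h import *
tp(.041); plan([0.5090,0.2958,0.0128],15,n=3)
E
```

```text
depth in mm -34.8 lat -1.3 Fpush [ 1.25 -0.05]
t 12.03 p [0.5158 0.2751 0.0131] rpy [-1.7996e+02 -9.0000e-02  1.5890e+01] F [-0.27  1.22 -3.38] M [-0.05  0.17 -0.01] w 0.0217 left mm [-6.8 20.7 -0.3] rv [-0.04 -0.09  0.89] n 3
{"x":-0.0003,"y":-0.0073,"z":0.0001,"ax":-0.01,"ay":-0.03,"az":0.30},{"x":-0.0003,"y":-0.0072,"z":0.0001,"ax":-0.01,"ay":-0.03,"az":0.30},{"x":-0.0004,"y":-0.0072,"z":0.0001,"ax":-0.01,"ay":-0.03,"az":0.30},
```

Request:
{"op": "step_arm", "data": {"steps": [{"x":-0.001,"y":-0.009,"z":0,"ax":0,"ay":0,"az":0.4,"claw":0.015},{"x":-0.0005,"y":-0.009,"z":0,"ax":0,"ay":0,"az":0.4,"claw":0.015},{"x":0,"y":-0.007,"z":0,"ax":0,"ay":0,"az":0,"claw":0.015},{"x":0,"y":0,"z":0,"ax":0,"ay":0,"az":0,"claw":0.015}]}}

```text
time_s: 12.37
ee_pos: [0.5066, 0.3015, 0.013]
eef_rot: [-3.141, -0.001, 0.264]
force: [1.0, 0.5, -3.2]
grip_width: 0.0218
```

```bash
python3 - <<'E'
from h import *
tp(.041); plan([0.5059-.0026,0.3074+.0097,0.0128],15,n=3)
P,im,d=wsnap('w14'); im,d=snap('scene','s14')
cv2.imwrite('pics/s14c.png',cv2.resize(im[150:270,400:540,::-1],None,fx=5,fy=5,interpolation=2))
E
```

```text
depth in mm -6.9 lat 0.8 Fpush [ 0.19 -1.07]
t 12.37 p [0.5066 0.3015 0.013 ] rpy [-1.7996e+02 -8.0000e-02  1.5130e+01] F [ 0.99  0.47 -3.19] M [-0.03  0.12  0.05] w 0.0218 left mm [-3.3 15.6 -0.2] rv [-0.04 -0.08  0.13] n 3
{"x":0.0003,"y":-0.0053,"z":0.0001,"ax":-0.01,"ay":-0.03,"az":0.04},{"x":0.0003,"y":-0.0053,"z":0.0001,"ax":-0.01,"ay":-0.03,"az":0.04},{"x":0.0003,"y":-0.0053,"z":0.0001,"ax":-0.01,"ay":-0.03,"az":0.04},
```

View pics/w14.png

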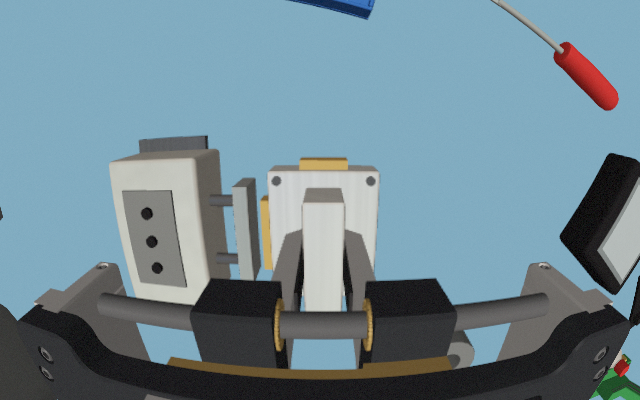

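View pics/s14c.png

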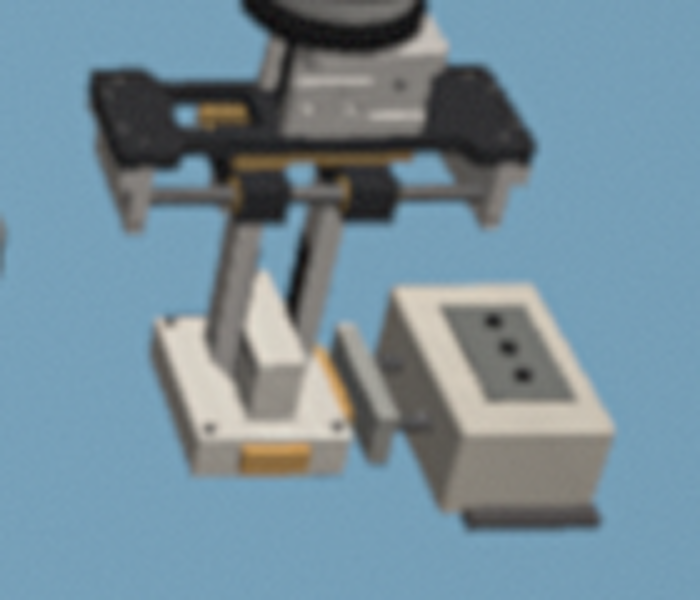

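Request:
{"op": "step_arm", "data": {"steps": [{"x":0.0008,"y":-0.004,"z":0,"ax":0,"ay":0,"az":0.1,"claw":0.015},{"x":0,"y":-0.004,"z":0,"ax":0,"ay":0,"az":0,"claw":0.015},{"x":0,"y":-0.004,"z":0,"ax":0,"ay":0,"az":0,"claw":0.015},{"x":0,"y":-0.003,"z":0,"ax":0,"ay":0,"az":0,"claw":0.015},{"x":0,"y":0,"z":0,"ax":0,"ay":0,"az":0,"claw":0.015}]}}

```text
time_s: 12.88
ee_pos: [0.5039, 0.3155, 0.0131]
eef_rot: [3.141, -0.001, 0.261]
force: [-0.2, -2.8, -1.5]
grip_width: 0.022
```

```bash
python3 - <<'E'
from h import *
tp(.041); plan([0.5059-.0026,0.3074+.0097,0.0128],15,n=1)
P,im,d=wsnap('w15'); tp(.041)
cv2.imwrite('pics/w15c.png',cv2.resize(im[130:310,100:400,::-1],None,fx=2.6,fy=2.6,interpolation=2))
E
```

```text
depth in mm 7.3 lat -0.2 Fpush [-2.67  0.89]
t 12.88 p [0.5039 0.3155 0.0131] rpy [ 1.7997e+02 -6.0000e-02  1.4960e+01] F [-0.17 -2.81 -1.54] M [-0.44  0.1   0.01] w 0.022 left mm [-0.6  1.6 -0.3] rv [ 0.03 -0.06 -0.04] n 1
{"x":-0.0002,"y":-0.0017,"z":0.0003,"ax":0.03,"ay":-0.06,"az":-0.04},
depth in mm 7.1 lat -0.2 Fpush [-0.99 -0.07]
```

View pics/w15c.png

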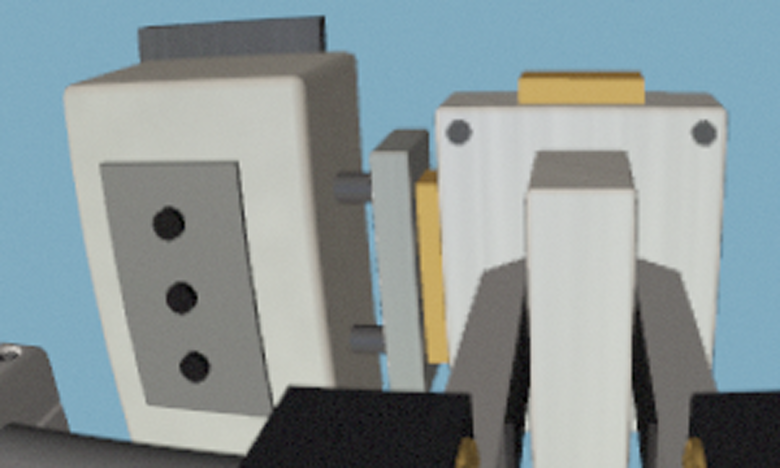

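Push ~3 mm more for margin.

Request:
{"op": "step_arm", "data": {"steps": [{"x":0,"y":-0.003,"z":0,"ax":0,"ay":0,"az":0,"claw":0.015},{"x":0,"y":-0.001,"z":0,"ax":0,"ay":0,"az":0,"claw":0.015},{"x":0,"y":0,"z":0,"ax":0,"ay":0,"az":0,"claw":0.015}]}}

```text
time_s: 13.18
ee_pos: [0.5031, 0.3188, 0.0131]
eef_rot: [3.14, -0.001, 0.261]
force: [0.2, -3.0, -2.6]
grip_width: 0.0215
```

```bash
python3 - <<'E'
from h import *
tp(.041); P,im,d=wsnap('w16'); tp(.041)
cv2.imwrite('pics/w16c.png',cv2.resize(im[130:310,100:400,::-1],None,fx=2.6,fy=2.6,interpolation=2))
E
```

```text
depth in mm 10.7 lat -0.3 Fpush [-3.    0.55]
depth in mm 10.7 lat -0.2 Fpush [-2.96  0.44]
```

View pics/w16c.png

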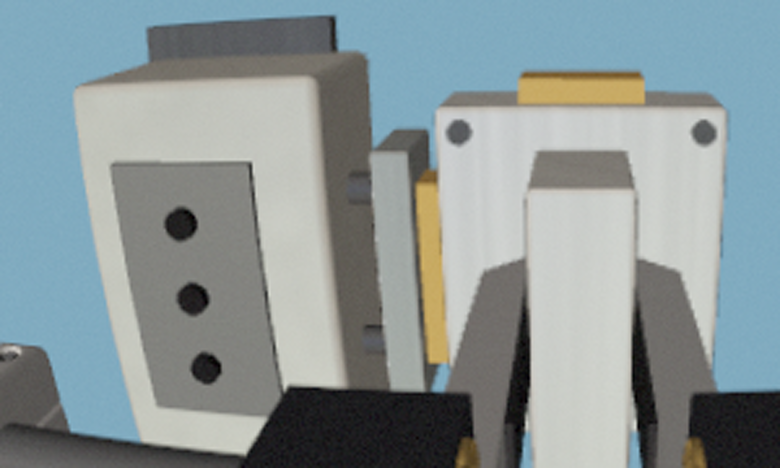

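Request:
{"op": "step_arm", "data": {"steps": [{"x":0,"y":0.012,"z":0,"ax":0,"ay":0,"az":0,"claw":0.015},{"x":0,"y":0.016,"z":0,"ax":0,"ay":0,"az":0,"claw":0.015},{"x":0,"y":0.02,"z":-0.012,"ax":0,"ay":0,"az":0,"claw":0.015},{"x":0,"y":0.02,"z":-0.025,"ax":0,"ay":0,"az":0,"claw":0.015},{"x":0,"y":0.015,"z":-0.03,"ax":0,"ay":0,"az":0,"claw":0.015}]}}

```text
time_s: 13.65
ee_pos: [0.5215, 0.2349, 0.0755]
eef_rot: [3.141, 0.009, 0.265]
force: [-0.3, 0.1, -3.9]
grip_width: 0.0217
```

```bash
python3 - <<'E'
from h import *
plan([0.578,0.0053,0.16],-19)
E
```

```text
t 13.65 p [0.5215 0.2349 0.0755] rpy [179.97   0.53  15.17] F [-0.33  0.08 -3.94] M [-0.01  0.09  0.03] w 0.0217 left mm [  56.5 -229.6   84.5] rv [ 0.19  0.51 34.17] n 7
{"x":-0.0009,"y":0.0338,"z":-0.0120,"ax":0.03,"ay":0.07,"az":4.88},{"x":0.0020,"y":0.0337,"z":-0.0121,"ax":0.03,"ay":0.07,"az":4.88},{"x":0.0049,"y":0.0334,"z":-0.0121,"ax":0.03,"ay":0.07,"az":4.88},{"x":0.0077,"y":0.0329,"z":-0.0121,"ax":0.03,"ay":0.07,"az":4.88},{"x":0.0105,"y":0.0321,"z":-0.0121,"ax":0.03,"ay":0.07,"az":4.88}
{"x":0.0132,"y":0.0311,"z":-0.0121,"ax":0.03,"ay":0.07,"az":4.88},{"x":0.0158,"y":0.0298,"z":-0.0121,"ax":0.03,"ay":0.07,"az":4.88},
```

Request:
{"op": "step_arm", "data": {"steps": [{"x":0,"y":0.018,"z":-0.03,"ax":0,"ay":0.1,"az":4.9,"claw":0.015},{"x":0.002,"y":0.025,"z":-0.03,"ax":0,"ay":0.1,"az":4.9,"claw":0.015},{"x":0.005,"y":0.028,"z":-0.02,"ax":0,"ay":0.1,"az":4.9,"claw":0.015},{"x":0.007,"y":0.028,"z":0,"ax":0,"ay":0.1,"az":4.9,"claw":0.015},{"x":0,"y":0,"z":0,"ax":0,"ay":0,"az":0,"claw":0.015}]}}

```text
time_s: 14.07
ee_pos: [0.5508, 0.129, 0.1659]
eef_rot: [-3.14, -0.008, -0.095]
force: [0.5, -0.1, -2.9]
grip_width: 0.0215
```

```bash
python3 - <<'E'
from h import *
P,im,d=wsnap('w17'); tim,td=snap('top','t17')
plan([0.578,0.0053,0.16],-19)
C=cloud('top',td); s=np.zeros(td.shape,bool); s[150:230,280:355]=1; m=s&(abs(C[...,2]-.045)<.008); q=C[m]; print(m.sum(),cv2.minAreaRect((q[:,:2]*1e3).astype(np.float32)))
cv2.imwrite('pics/t17c.png',cv2.resize(tim[150:230,270:370,::-1],None,fx=7,fy=7,interpolation=2))
E
```

```text
t 14.17 p [0.55   0.1321 0.1654] rpy [-179.87   -0.39   -5.04] F [ 0.33  0.61 -2.92] M [ 0.01  0.21 -0.02] w 0.0219 left mm [  28.  -126.8   -5.4] rv [-0.18 -0.37 13.96] n 4
{"x":0.0097,"y":0.0310,"z":0.0013,"ax":-0.05,"ay":-0.09,"az":3.49},{"x":0.0116,"y":0.0303,"z":0.0013,"ax":-0.05,"ay":-0.09,"az":3.49},{"x":0.0134,"y":0.0296,"z":0.0014,"ax":-0.05,"ay":-0.09,"az":3.49},{"x":0.0152,"y":0.0287,"z":0.0014,"ax":-0.05,"ay":-0.09,"az":3.49},
1805 ((577.8079223632812, 5.628852844238281), (109.93516540527344, 110.57804107666016), 71.37881469726562)
```

View pics/w17.png

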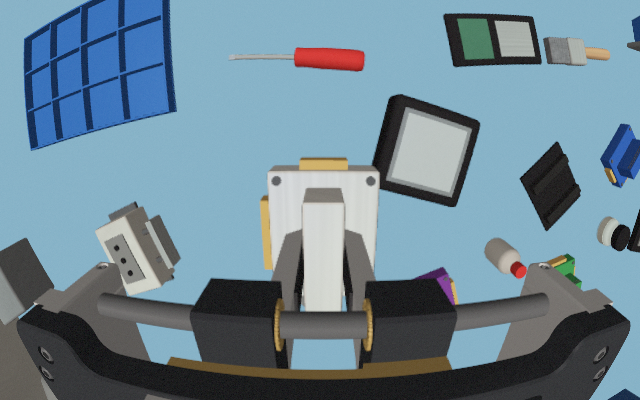

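View pics/t17c.png

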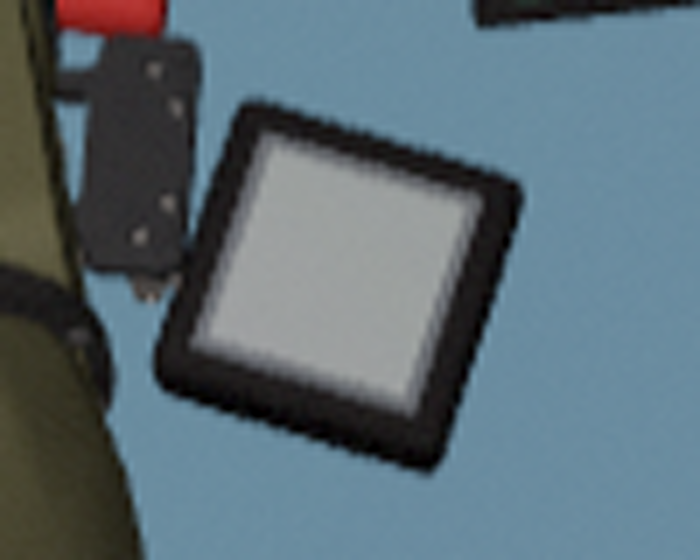

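```bash
python3 - <<'E'
from h import *
P,im,d=wload('w17')
for n,I,box in [('w',im,(375,485,95,205)),('t',np.load('pics/t17.npz')['im'],(292,345,165,213))]:
    u0,u1,v0,v1=box; g=I[v0:v1,u0:u1].astype(int)
    m=((g.min(-1)>115)&(g.max(-1)-g.min(-1)<25)).astype(np.uint8)
    c=max(cv2.findContours(m,cv2.RETR_EXTERNAL,cv2.CHAIN_APPROX_NONE)[0],key=cv2.contourArea)[:,0]+[u0,v0]
    q=wplane(P,c[:,0],c[:,1],.045) if n=='w' else onplane('top',c[:,0],c[:,1],.045)
    print(n,cv2.minAreaRect((q[:,:2]*1e3).astype(np.float32)))
E
```

```text
w ((578.0820922851562, 5.995708465576172), (83.92838287353516, 83.75521087646484), 70.96421813964844)
t ((577.9087524414062, 5.6238250732421875), (75.79473876953125, 77.3674087524414), 71.11189270019531)
```

Request:
{"op": "step_arm", "data": {"steps": [{"x":0.01,"y":0.031,"z":0,"ax":-0.05,"ay":-0.1,"az":3.5,"claw":0.015},{"x":0.012,"y":0.03,"z":0,"ax":-0.05,"ay":-0.1,"az":3.5,"claw":0.015},{"x":0.013,"y":0.029,"z":0.002,"ax":-0.05,"ay":-0.1,"az":3.5,"claw":0.015},{"x":0.01,"y":0.02,"z":0.002,"ax":-0.05,"ay":-0.1,"az":3.4,"claw":0.015},{"x":0,"y":0,"z":0,"ax":0,"ay":0,"az":0,"claw":0.015}]}}

```text
time_s: 14.58
ee_pos: [0.5749, 0.0157, 0.1583]
eef_rot: [-3.141, 0.005, -0.329]
force: [-0.3, -0.7, -3.5]
grip_width: 0.0217
```

```bash
python3 - <<'E'
from h import *
plan([0.578,0.0057,0.143],-19,n=2)
E
```

```text
t 14.58 p [0.5749 0.0157 0.1583] rpy [-179.97    0.28  -18.82] F [-0.32 -0.69 -3.47] M [0.04 0.15 0.03] w 0.0217 left mm [  3.1 -10.  -15.3] rv [-0.03  0.28  0.18] n 2
{"x":0.0031,"y":0.0042,"z":0.0076,"ax":-0.02,"ay":0.14,"az":0.09},{"x":0.0031,"y":0.0042,"z":0.0076,"ax":-0.02,"ay":0.14,"az":0.09},
```

Request:
{"op": "step_arm", "data": {"steps": [{"x":0.003,"y":0.004,"z":0.007,"ax":0,"ay":0.15,"az":0.1,"claw":0.015},{"x":0.003,"y":0.004,"z":0.007,"ax":0,"ay":0.15,"az":0.1,"claw":0.015},{"x":0,"y":0,"z":0,"ax":0,"ay":0,"az":0,"claw":0.015},{"x":0,"y":0,"z":0,"ax":0,"ay":0,"az":0,"claw":0.015}]}}

```text
time_s: 14.92
ee_pos: [0.5771, 0.0078, 0.1406]
eef_rot: [-3.141, 0.003, -0.326]
force: [0.7, 0.1, -3.2]
grip_width: 0.0213
```

```bash
python3 - <<'E'
from h import *
plan([0.578,0.0057,0.143],-19,n=2)
E
```

```text
t 14.92 p [0.5771 0.0078 0.1406] rpy [-1.7995e+02  1.5000e-01 -1.8670e+01] F [ 0.66  0.13 -3.17] M [0.03 0.16 0.05] w 0.0213 left mm [ 0.9 -2.1  2.4] rv [-0.05  0.15  0.33] n 2
{"x":0.0008,"y":0.0009,"z":-0.0012,"ax":-0.02,"ay":0.08,"az":0.17},{"x":0.0008,"y":0.0009,"z":-0.0012,"ax":-0.02,"ay":0.08,"az":0.17},
```

Request:
{"op": "step_arm", "data": {"steps": [{"x":0.0015,"y":0.0018,"z":-0.002,"ax":0,"ay":0.1,"az":0.3,"claw":0.015},{"x":0,"y":0,"z":0,"ax":0,"ay":0,"az":0,"claw":0.015},{"x":0,"y":0,"z":0,"ax":0,"ay":0,"az":0,"claw":0.015},{"x":0,"y":0,"z":0,"ax":0,"ay":0,"az":0,"claw":0.015},{"x":0,"y":0,"z":0,"ax":0,"ay":0,"az":0,"claw":0.015}]}}

```text
time_s: 15.33
ee_pos: [0.5779, 0.008, 0.1431]
eef_rot: [-3.14, 0.001, -0.327]
force: [-0.1, -0.4, -3.5]
grip_width: 0.0219
```

```bash
python3 - <<'E'
from h import *
P,im,d=wsnap('w18'); sim,sd=snap('scene','s18'); plan([0.578,0.0057,0.143],-19,n=1); print(ctrl.get_obs()['joint_vel'].round(3))
C=wcloud(P,d); Ri=R.from_euler('xyz',P['r']).inv()
T=Ri.apply((C-P['p']).reshape(-1,3)).reshape(C.shape)
m=(abs(T[...,2]+.026)<.006)&(abs(T[...,1])<.03)&(T[...,0]>.015)&(T[...,0]<.042)&(abs(T[...,1])>.013); q=T[m]
A=np.c_[q[:,:2],np.ones(len(q))]; print('tilt deg',m.sum(),np.degrees(np.linalg.lstsq(A,q[:,2],rcond=None)[0][:2]),'base top z',np.median(C[m][:,2]))
C=cloud('scene',sd)
# module points in scene
m=(abs(C[...,0]-.578)<.07)&(abs(C[...,1]-.006)<.07)&(abs(C[...,2]-.169)<.006); q=C[m]; print('scene base top',m.sum(),np.median(q,0).round(4)); 
A=np.c_[q[:,:2],np.ones(len(q))]; print('scene tilt',np.degrees(np.linalg.lstsq(A,q[:,2],rcond=None)[0][:2]),cv2.minAreaRect((q[:,:2]*1e3).astype(np.float32)))
cv2.imwrite('pics/s18c.png',cv2.resize(sim[60:270,230:420,::-1],None,fx=4,fy=2.8,interpolation=2))
E
```

```text
t 15.43 p [0.5779 0.0079 0.143 ] rpy [-1.7993e+02  4.0000e-02 -1.8740e+01] F [ 0.4  -0.24 -4.04] M [0.03 0.14 0.01] w 0.0218 left mm [ 0.1 -2.2 -0. ] rv [-0.07  0.04  0.26] n 1
{"x":0.0008,"y":0.0021,"z":0.0000,"ax":-0.07,"ay":0.04,"az":0.26},
[-0.002  0.001  0.001 -0.002 -0.002 -0.001]
tilt deg 2223 [-0.5689997   0.01696432] base top z 0.16910980645114929
scene base top 616 [0.6038 0.0227 0.1697]
scene tilt [-1.88079591 -1.3016574 ] ((583.4893188476562, 12.436355590820312), (76.15010070800781, 99.60430145263672), 70.0333023071289)
```

View pics/s18c.png

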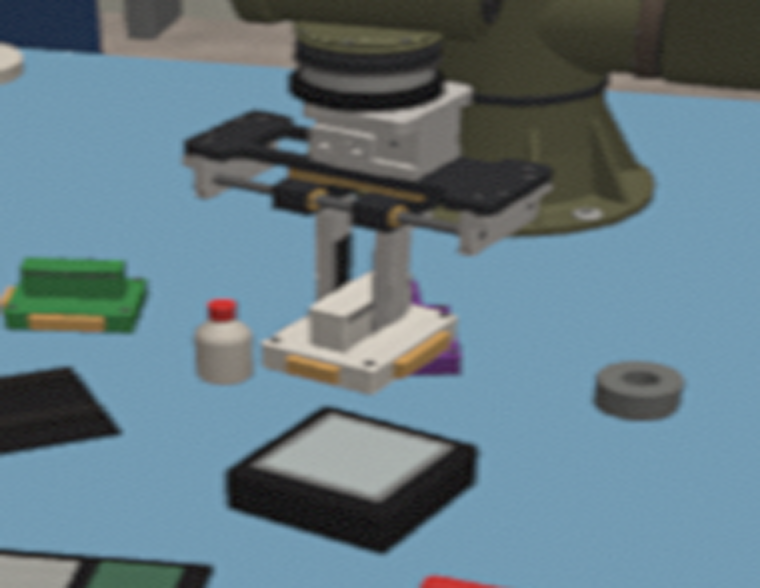

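View pics/s18.png

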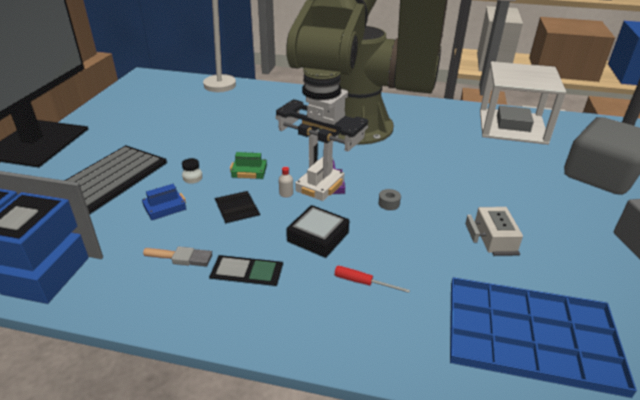

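Request:
{"op": "step_arm", "data": {"steps": [{"x":0.001,"y":0.0025,"z":0,"ax":0,"ay":0,"az":0.2,"claw":0.015},{"x":0,"y":0,"z":0,"ax":0,"ay":0,"az":0,"claw":0.015},{"x":0,"y":0,"z":0,"ax":0,"ay":0,"az":0,"claw":0.015},{"x":0,"y":0,"z":0,"ax":0,"ay":0,"az":0,"claw":0.015},{"x":0,"y":0,"z":0,"ax":0,"ay":0,"az":0,"claw":0.015}]}}

```text
time_s: 15.85
ee_pos: [0.5781, 0.0048, 0.1431]
eef_rot: [-3.14, 0.0, -0.331]
force: [1.1, -0.4, -3.9]
grip_width: 0.0219
```

```bash
python3 - <<'E'
from h import *
plan([0.578,0.0057,0.143],-19,n=1); o=ctrl.get_obs(); print(abs(o['joint_vel']).max())
e=o['ee_pos']; 
if abs(e[0]-.578)<.002 and abs(e[1]-.0057)<.002 and abs(o['joint_vel']).max()<.02 and o['grip_width']>.02: print(ticket.hand_in())
E
```

```text
t 15.85 p [0.5781 0.0048 0.1431] rpy [-1.7993e+02  3.0000e-02 -1.8970e+01] F [ 1.08 -0.42 -3.86] M [-0.02  0.13 -0.01] w 0.0219 left mm [-0.1  0.9 -0.1] rv [-0.07  0.03  0.03] n 1
{"x":-0.0003,"y":-0.0008,"z":0.0001,"ax":-0.07,"ay":0.03,"az":0.03},
0.0006619534182521565
the job is handed in; nothing more can be done
None
```

I handed the job in at 15.9 s. The arm is holding the module over the code reader.

**Pick-up:** I gripped the silver module by its rib. On the way, two things went wrong and were mended:
- The first close shut on air, because the fingertips really end about 32 mm short of the reported tool point. Both cameras showed this, and touching the module confirmed it.
- While finding that height, the fingertips pressed on the module's base with about 22 N. I then raised the arm and gripped properly, at about 22 mm opening.

**Tester pushes:** both used the brass contacts in the order asked, with a quarter turn in between.

| Push | Bar travel | Off centre | Force |
|---|---|---|---|
| Short end | about 9.5 mm | 0.2 mm | about 2.5 N |
| Long side, square | about 10.7 mm | 0.3 mm | about 3 N |

The long-side push paused at about 7 mm before I took it to full depth.

**Final hold:** my last checks before handing in showed:
- **Height:** the underside is about 100 mm above the window.
- **Centring:** the module is within about 1 mm of the reader's centre.
- **Stillness:** the joints are practically still.
- **Tilt:** the tool is level to 0.1°. The wrist camera put the module's own tilt at about 0.6°. A rough scene-camera fit gave about 2°; I trusted it less because edge pixels were mixed in.

In the scene view taken just before the last 3 mm correction, nothing else was touching the module. I saw no sign that any of the other things had moved, though I did not measure them.

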